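# Clamp a pack of nest-box slats for gang drilling

## Task

Stack every cedar slat on the table flat in the sled's cradle at the loading end and lay the orange drilling guide on top of the pack. Then slide the sled along its rail until it clicks into the detent under the clamp, turn the clamp knob clockwise until the foot touches the guide, and give it one quarter turn more and no further. Leave the ceramic bird and the pliers where they lie.

Things in the scene. Friction and masses are not known exactly. Their poses are not given: they have to be found in the camera images.
- jig: the whole drilling jig, fixed to the table (its place and yaw differ each time): plywood base plate 130 (x) x 400 (y) x 12 mm with two aluminium rails along its y, and a blue C-arm that rises from a post at the +y end and reaches over the rails, arm 45 mm wide, underside 116 mm and top 140 mm above the table. Origin on the table; the sled travels along jig +y; the clamp axis stands at jig (0, 90 mm). All the jig's parts share its yaw
- sled (a joint): travel (m) of the grey sled along the rail towards jig +y. Loading end 0 (it starts between 0 and 0.03); the spring detent of the clamp station, where the cradle's centre is under the clamp, is at 0.180: it clicks over a bump of roughly 4 to 10 N whose crest is 8.5 mm before it and then centres itself, with the same bump on the far side; rail end 0.205. Otherwise it slides with about 1 N and stays where left
- cradle (a point): centre of the cradle floor of the sled, 30 mm above the table, axes as the jig. The cradle takes slats flat, one on another, their length along jig x: between two end walls (inner faces at x = +-71 mm, 45 mm high above the floor) and four round-topped steel pins (10 mm thick, at x = +-50, y = +-32.5 mm, 47 mm high), so about 5 mm free all round; the sides between the pins are open for fingers. The sled is 158 x 80 mm
- sled_handle (a point): the sled's upright red handle on its near side (jig -x, 115 mm from the cradle's centre): a cylinder 20 mm in diameter from 47 to 92 mm above the table; this point is on its axis, 77 mm above the table. Can be gripped from above, or pushed
- guide: orange drilling guide, a plate 130 x 45 x 12 mm with four black holes; origin at the centre of its underside, x along its length, z up; belongs on top of the stack
- knob (a joint): angle (rad) of the clamp's black knob, growing as it is turned clockwise seen from above, which lowers the foot by 24 mm per full turn (3.82 mm per rad); starts at 0 to 0.8, with the foot 90 mm above the table at angle 0; stop at 10.4. Stiff (about 0.1 N m, a little more under load), stays where it is left; the knob itself stays at its height
- knob_grip (a point): point on the knob's axis, 166 mm above the table, at mid-height for gripping. The grip is an upright bar 52 mm long, 14 mm thick, from 148 to 180 mm above the table; at angle 0 it lies along jig x. This point's x axis runs along the bar and turns with it. White dash on top at the bar's -x end
- foot_face (a point): centre of the underside of the clamp's round red foot (36 mm in diameter), which moves straight down on the clamp axis
- foot (a joint): how far (m) the sprung foot is pushed in towards the yellow collar above it: 0 while it hangs free, and from the moment it touches it grows by 3.82 mm per rad (6 mm per quarter turn) of further turning, less some tenths of a mm of give in the stack; full at 0.013. Spring about 2 N at touching plus 1.8 N per mm. The visible gap between foot and collar closes from 14 mm
- figurine: bystander: blue ceramic bird, 60 mm across, 80 mm high, loose; origin at the centre of its underside
- pliers: bystander: pliers with red grips, lying flat, about 160 mm long and 15 mm high, loose; origin on the table between the grips and the jaws, x towards the jaws
- slat1: pale cedar slat for a nest box, 130 x 45 x 10 mm, lying flat; origin at the centre of its underside, x along its 130 mm length, y across the 45 mm width, z up. Two to four of slat1..slat4 are present, the others are absent (None)
- slat2: pale cedar slat for a nest box, 130 x 45 x 10 mm, lying flat; origin at the centre of its underside, x along its 130 mm length, y across the 45 mm width, z up. Two to four of slat1..slat4 are present, the others are absent (None)
- slat3: pale cedar slat for a nest box, 130 x 45 x 10 mm, lying flat; origin at the centre of its underside, x along its 130 mm length, y across the 45 mm width, z up. Two to four of slat1..slat4 are present, the others are absent (None)
- slat4: pale cedar slat for a nest box, 130 x 45 x 10 mm, lying flat; origin at the centre of its underside, x along its 130 mm length, y across the 45 mm width, z up. Two to four of slat1..slat4 are present, the others are absent (None)
Things that resemble listed ones, but are neither listed nor needed, are in the scene too. Leave any blue or turquoise look-alike of the slat2 alone.

How it is judged:
By the outcome, as a careful person would: the job done as asked, in the order asked, and still so for the second after the job is handed in, with the robot touching nothing.
Of slat1, slat2, slat3, slat4 only 2 to 4 are there at a start; the rules pass over those that are not, and their reading is None.
At some moment in a run one of slat1, slat2, slat3, slat4, guide may be knocked a few centimetres aside while the robot is not near it.
Once in a run the grip may slacken for a moment while it holds something.
It also fails if it takes over 210 s, if anything falls off the work surface, if the arm or the gripper's body presses on something with over 40 N, if the wrist force passes 120 N, or if a joint passes its speed limit or range.

## Robot

A 6-joint arm with a two-finger parallel gripper is mounted at the origin on the work surface. World frame = base frame: x ahead of the robot, y to its left, z up, the work surface at z = 0. Lengths are in m, angles in rad, forces in N, time in s.
With the tool pointing down it reaches from about 0.25 to 0.775 m from the base axis. Payload 4 kg.
Tool frame: the origin (TCP) lies at the centre of the arm's flange, where the gripper is bolted on; the fingertips stand 199 mm ahead of it and the grasp point (between the pads) lies ctrl.hold_point_z ahead of it (ctrl.hold_point_z is the distance from the TCP to the grasp point, in m); z points along the fingers, y is the line along which they close (so a half turn about z gives the same grasp; the last joint's range is limited). The gripper opens to 94 mm and grips with 3 to 60 N. Pads are 16 mm wide; open, the fingers measure 119 mm over their backs; the gripper's body (75 mm by 177 mm) begins 78 mm behind the grasp point.
Start: joints at [-1.44, 0.087, 1.371, -0, 1.684, -0.103], TCP at [0.127, -0.535, 0.405] pointing down, gripper open.
Joint ranges: [-3.1, 3.1], [-0.76, 2.03], [0.27, 2.55], [-1.08, 4.22], [0.17, 2.65], [-2.57, 2.57]. Speed limits (rad/s): [2.79, 2.79, 3.14, 3.14, 3.14, 3.14].

## Interface

Orientations are given as a 3x3 rotation matrix whose columns are the frame's x, y, z axes.
In Python, from plant import get_state, cams, ctrl gives the robot as it stands.
- The arm moves only by the tool carry_out, never from a script. Its argument "targets" is one flat list of numbers, 7 for each row, row after row: the shift along the tool's x, y, z normalised to -1 to 1, where 1 is 0.02 m, then the turn, a rotation vector about the tool's x, y, z normalised to -1 to 1, where 1 is 4 degrees, then the closure in counts, from 0 (fully open) to 255 (shut). In form: [dx, dy, dz, wx, wy, wz, jaw, dx, dy, dz, wx, wy, wz, jaw, ...]. A call has 1 to 20 rows; each row shifts and turns the commanded pose from where the row before left it, along the tool's axes as they then stand; what a row does not reach is not made up. A row lasts 1/8 s, in which the tool goes at most 62.5 mm and 10.7 degrees, less where a joint would pass 70% of its speed; a pose out of reach is approached as far as the arm can. A call with a number of a shift or a turn outside -1 to 1 is refused whole. A call with a gripper value outside its range is refused whole. The fingers move at their own pace and stop on an object; "force" is the grip in N (left out, the last holds). Time passes only in rows, so rows that do not move let the fingers close. It gives the time, the measured TCP pose, the force, the opening and the grip force at its end, in the units of the state.
- get_state(): the state, without advancing time (a new reading comes with each control period).
- cams.read_camera(name): name is "side" or "top"; returns (picture, depth): 400x640x3 uint8, blue, green, red; 400x640 float32, m along the optical axis (not along the pixel's ray), 0 where there is no reading.
- cams.get_calibration(name): a dict with "camera_matrix" (3x3 intrinsics, pixels), "R" (3x3) and "t" (3): a world point X has camera coordinates R X + t. Camera axes: x right, y down, z forward; pixel columns grow to the right and rows downward; lengths in m; the calibration is good to about 2 mm. A picture is of the moment at which its call begins. get_calibration takes no time and is no camera call.
- ctrl.sign_off(): hands the job in; it is judged then, once.
The state is a dict: "time": time; "joint_positions": joint angles; "joint_velocities": joint speeds; "joint_efforts": joint torques, N m; "position": TCP position; "eef_rot": TCP orientation; "contact_force": force on the tool from outside, world axes, zero at the start; "moment": the same for the moment, N m; "width": finger opening in m; "grip_force": force on a finger pad.
Only numpy, scipy, OpenCV 4.12 (cv2) and the standard library are available. Lean on these libraries where they do the work, as an engineer would, in place of code of your own. Each camera call takes 0.05 s, during which the arm holds its last target. There are 200 camera calls.

## Working session

There is one attempt and no reset: what is moved stays moved. The work goes in short steps, Python scripts to look and compute and a tool call to move; the robot and the scene stay as the last step left them, time stands still between calls to the robot, and variables do not carry over. Pictures are saved under pics/ and viewed, at most 14 in all, crops included, and the job is handed in when it is done.

Besides the shell and the picture viewer there is one more tool, called after "Request:" as name(argument=value, ...) on one line, values as JSON. carry_out: Moves the arm, as the interface text tells. Its arguments: {"type":"object","properties":{"targets":{"type":"array","items":{"type":"number"}},"force":{"type":"number"}},"required":["targets"]}

```bash
ls; mkdir -p pics; cat > h.py <<'E'
import numpy as np, cv2
from plant import get_state, cams, ctrl
def snap(n,tag):
    im,d=cams.read_camera(n); cv2.imwrite(f'pics/{tag}.png',im); return im,d
def cal(n):
    c=cams.get_calibration(n); return np.array(c['camera_matrix']),np.array(c['R']),np.array(c['t']).ravel()
def ray(n,uv):
    K,R,t=cal(n); uv=np.atleast_2d(uv).astype(float)
    d=np.c_[uv,np.ones(len(uv))]@np.linalg.inv(K).T@R; return -R.T@t,d
def onz(n,uv,z):
    o,d=ray(n,uv); return o+d*((z-o[2])/d[:,2])[:,None]
def cloud(n,depth):
    K,R,t=cal(n); v,u=np.indices(depth.shape)
    p=np.stack([(u-K[0,2])/K[0,0]*depth,(v-K[1,2])/K[1,1]*depth,depth],-1)
    return (p-t)@R
def proj(n,X):
    K,R,t=cal(n); p=(np.atleast_2d(X)@R.T+t)@K.T; return p[:,:2]/p[:,2:]
E
python3 - <<'E'
from h import *
for n in('side','top'):
    snap(n,n+'0'); K,R,t=cal(n); print(n,K.round(1).tolist(),(-R.T@t).round(3),R.round(3).tolist())
s=get_state(); print(s, ctrl.hold_point_z)
E
```

```text
pics
side [[375.8, 0.0, 317.7], [0.0, 375.8, 201.4], [0.0, 0.0, 1.0]] [0.108 0.72  0.949] [[-0.884, -0.467, 0.003], [-0.325, 0.61, -0.723], [0.336, -0.64, -0.691]]
top [[453.5, 0.0, 323.8], [0.0, 453.5, 203.5], [0.0, 0.0, 1.0]] [ 0.345 -0.054  1.538] [[0.004, -1.0, -0.012], [-0.992, -0.003, -0.126], [0.126, 0.012, -0.992]]
{'time': 0.1, 'joint_positions': array([-1.44009203e+00,  8.78937571e-02,  1.37208264e+00, -1.38338221e-05,
        1.68362679e+00, -1.03089953e-01]), 'joint_velocities': array([ 0.00068615, -0.00124199, -0.00518935,  0.00117884, -0.00024815,
       -0.00158523]), 'joint_efforts': array([ 1.78506412e-03, -3.41251409e+01, -3.03302085e+01,  7.19453185e-02,
        3.04386124e-02, -1.02340555e-04]), 'position': array([ 0.12740439, -0.53493779,  0.40362431]), 'eef_rot': array([[ 9.72794769e-01,  2.31668431e-01, -2.75665744e-04],
       [ 2.31668515e-01, -9.72792749e-01,  1.99158782e-03],
       [ 1.93222389e-04, -2.00126928e-03, -9.99997979e-01]]), 'contact_force': array([0.1942615 , 0.1989367 , 0.04532315]), 'moment': array([ 0.04436436, -0.03116911,  0.01795861]), 'grip_force': 0.0, 'width': 0.09390094126505256} 0.1804
```

View pics/top0.png

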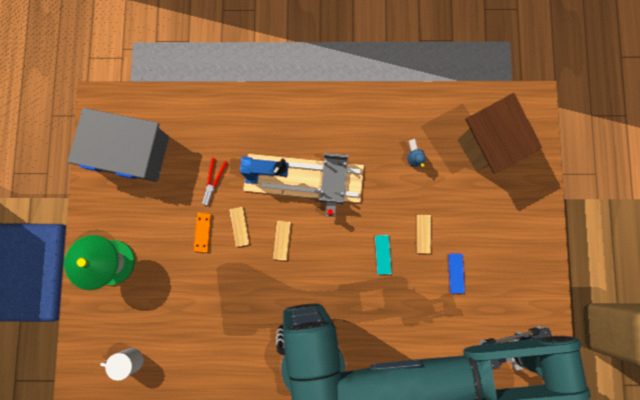

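View pics/side0.png

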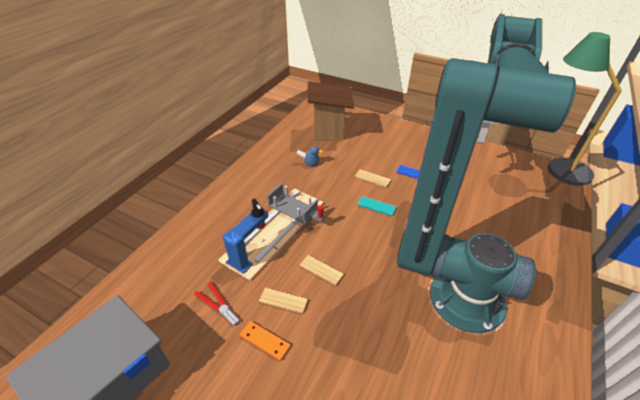

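Top view: three pale slats at (239,227), (282,241) and (424,234). The guide is at (203,232), the sled around (334,178), its red handle at (330,211) and the knob near (281,167). The side view agrees.

```bash
cat >> h.py <<'E'
def blobs(n,im,lo,hi,amin=60):
    h=cv2.cvtColor(im,cv2.COLOR_BGR2HSV); m=cv2.inRange(h,lo,hi)
    m=cv2.morphologyEx(m,cv2.MORPH_OPEN,np.ones((2,2)))
    c,_=cv2.findContours(m,cv2.RETR_EXTERNAL,cv2.CHAIN_APPROX_NONE)
    return [k for k in c if cv2.contourArea(k)>amin]
def rectz(n,c,z):
    p=onz(n,c[:,0,:],z)[:,:2].astype(np.float32); (x,y),(w,h),a=cv2.minAreaRect(p)
    if w<h: w,h,a=h,w,a+90
    return np.r_[x,y],w,h,(a+90)%180-90
def tri(a,b):  # (name,uv),(name,uv)
    (o1,d1),(o2,d2)=ray(*a),ray(*b); d1,d2=d1[0],d2[0]
    s=np.linalg.lstsq(np.c_[d1,-d2],o2-o1,rcond=None)[0]
    p,q=o1+s[0]*d1,o2+s[1]*d2; return (p+q)/2,np.linalg.norm(p-q)
E
python3 - <<'E'
from h import *
T=cv2.imread('pics/top0.png');S=cv2.imread('pics/side0.png')
hs=cv2.cvtColor(T,cv2.COLOR_BGR2HSV);print([hs[y,x].tolist() for x,y in((239,227),(282,241),(424,234),(203,240),(120,200),(300,300),(330,211),(300,185))])
hs=cv2.cvtColor(S,cv2.COLOR_BGR2HSV);print([hs[y,x].tolist() for x,y in((283,300),(321,270),(373,178),(260,340),(400,290),(320,211))])
big=cv2.resize(T[130:270,180:480],None,fx=2.6,fy=2.6,interpolation=cv2.INTER_CUBIC);cv2.imwrite('pics/a.png',big)
E
```

```text
[[19, 139, 239], [18, 136, 238], [19, 140, 239], [16, 255, 250], [13, 184, 179], [13, 180, 150], [2, 255, 226], [16, 120, 170]]
[[20, 103, 242], [20, 103, 242], [19, 106, 240], [15, 201, 246], [12, 147, 160], [0, 205, 152]]
```

View pics/a.png

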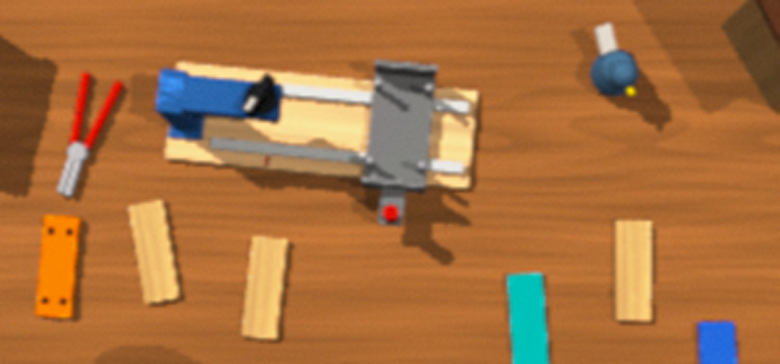

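The crop shows the three slats with clean edges, the sled with walls, pins and red handle (≈(330,211)), and the knob bar tilted with its white dash at the lower left.

```bash
cat > meas.py <<'E'
from h import *
def run(T,S,verbose=1):
    out={}
    for nm,lt,ls in(('slat',((15,90,200),(24,165,255)),((15,70,200),(25,135,255))),('guide',((10,200,180),(20,255,255)),((10,165,170),(20,255,255)))):
        bt=blobs('top',T,*lt);bs=blobs('side',S,*ls)
        for c in bt:
            r=rectz('top',c,.01); 
            if not(.1<r[1]<.16 and .03<r[2]<.06): continue
            m=cv2.moments(c);u=[m['m10']/m['m00'],m['m01']/m['m00']]
            best=None
            for k in bs:
                q=rectz('side',k,.01); m=cv2.moments(k);v=[m['m10']/m['m00'],m['m01']/m['m00']]
                if np.linalg.norm(q[0]-r[0])<.04:
                    p,e=tri(('top',u),('side',v)); best=(p.round(4),round(e,4),q[0].round(3),round(q[3],1))
            print(nm,r[0].round(4),'LxW',round(r[1],3),round(r[2],3),'yaw',round(r[3],1),'| tri',best)
E
python3 - <<'E'
from meas import *
T,dT=snap('top','t1');S,dS=snap('side','s1'); run(T,S)
# depth heights
P=cloud('top',dT);
for u,v in((239,227),(282,241),(424,234),(203,240),(334,178),(330,211)): print(u,v,P[v,u].round(3))
# handle
for n,im in(('top',T),('side',S)):
    for c in blobs(n,im,(0,200,100),(5,255,255),8):
        m=cv2.moments(c);u=(m['m10']/m['m00'],m['m01']/m['m00']);print('red',n,np.round(u,1),cv2.contourArea(c),cv2.boundingRect(c),onz(n,[u],.09)[0].round(4))
# plate: pale pixels in top near jig
q=cv2.inRange(cv2.cvtColor(T,cv2.COLOR_BGR2HSV),(14,60,120),(26,175,255));q[:, :235]=0;q[:,375:]=0;q[:150]=0;q[206:]=0
ys,xs=np.nonzero(q);r=rectz('top',np.c_[xs,ys][:,None,:],.012);print('plate',r)
# rails edges & sled via height cloud
X=P.reshape(-1,3);ok=(dT.ravel()>0)
near=ok&(np.abs(X[:,0]-.45)<.2)&(np.abs(X[:,1]+.0)<.25)
for lo,hi in((.1,.2),(.06,.1),(.024,.036)):
    s=X[near&(X[:,2]>lo)&(X[:,2]<hi)]; 
    if len(s): print(lo,hi,len(s),s.mean(0).round(3),s.min(0).round(3),s.max(0).round(3))
E
```

```text
slat [0.4117 0.1056] LxW 0.13 0.047 yaw -6.3 | tri (array([0.4129, 0.1066, 0.0018]), np.float64(0.0018), array([0.413, 0.112]), -6.2)
slat [ 0.4353 -0.3736] LxW 0.125 0.044 yaw -1.2 | tri (array([ 4.370e-01, -3.749e-01, -2.000e-04]), np.float64(0.0015), array([ 0.435, -0.363]), -0.2)
slat [0.4577 0.2506] LxW 0.13 0.046 yaw 10.9 | tri (array([0.4597, 0.2525, 0.0037]), np.float64(0.0033), array([0.46 , 0.256]), 11.2)
slat [0.6272 0.05  ] LxW 0.159 0.058 yaw 83.7 | tri (array([ 0.637 ,  0.0409, -0.0131]), np.float64(0.0167), array([0.631, 0.063]), 83.7)
guide [0.4384 0.3748] LxW 0.132 0.049 yaw -2.7 | tri (array([0.4394, 0.3774, 0.004 ]), np.float64(0.0034), array([0.441, 0.38 ]), -3.3)
239 227 [0.457 0.25  0.017]
282 241 [0.411 0.106 0.009]
424 234 [ 0.436 -0.371  0.014]
203 240 [0.414 0.373 0.008]
334 178 [ 0.622 -0.069  0.036]
330 211 [ 0.504 -0.056  0.098]
red top [330.6 212.9] 11.5 (329, 211, 4, 5) [ 0.4983 -0.0575  0.09  ]
red top [220.3 174.6] 59.0 (214, 163, 14, 24) [0.6225 0.3015 0.09  ]
red top [211.7 171.4] 53.5 (209, 159, 7, 26) [0.6332 0.3299 0.09  ]
red side [207.5 301.2] 72.5 (197, 293, 22, 18) [0.6024 0.3892 0.09  ]
red side [217. 294.] 62.5 (210, 284, 15, 21) [0.5944 0.3607 0.09  ]
red side [321.  211.3] 23.0 (319, 207, 5, 11) [ 0.4947 -0.0389  0.09  ]
plate (array([0.62863505, 0.03616706]), 0.40882202982902527, 0.13579921424388885, 84.40341186523438)
0.1 0.2 594 [0.63  0.149 0.145] [ 0.51  -0.053  0.101] [0.65  0.23  0.191]
0.06 0.1 153 [ 0.551 -0.008  0.079] [ 0.494 -0.098  0.06 ] [0.629 0.231 0.1  ]
0.024 0.036 744 [ 0.6  -0.04  0.03] [ 0.538 -0.154  0.024] [0.65  0.233 0.036]
```

```bash
cat > jig.py <<'E'
from h import *
T=cv2.imread('pics/t1.png')
H=cv2.cvtColor(T,cv2.COLOR_BGR2HSV)
q=cv2.inRange(H,(14,50,100),(30,160,255));q[:, :238]=0;q[:,372:]=0;q[:150]=0;q[206:]=0
def fit(pts,z,sl):
    w=onz('top',pts,z)[:,:2]
    for _ in range(6):
        vx,vy,x,y=cv2.fitLine(w.astype(np.float32),cv2.DIST_HUBER,0,1e-3,1e-3).ravel()
        n=np.array([-vy,vx]);e=(w-[x,y])@n; w=w[np.abs(e)<max(.0015,1.5*e.std())]
    a=np.degrees(np.arctan2(vy,vx))%180
    return a,np.array([x,y]),len(w)
def col(lo,hi,f): return np.array([(u,f(np.nonzero(q[:,u])[0])+(.5 if f is max else -.5)) for u in range(lo,hi) if q[:,u].any()],float)
def row(lo,hi,f): return np.array([(f(np.nonzero(q[v])[0])+(.5 if f is max else -.5),v) for v in range(lo,hi) if q[v].any()],float)
for nm,p,z in(('near',np.r_[col(255,316,max),col(340,358,max)],.0),('far',np.r_[col(285,318,min),col(350,360,min)],.012),('end-y',row(168,196,max),.006),):
    print(nm,fit(p,z,0))
ys,xs=np.nonzero(q);print(xs.min(),xs.max(),ys.min(),ys.max())
cv2.imwrite('pics/j.png',cv2.resize(np.vstack([T[140:230,230:380],cv2.cvtColor(q,cv2.COLOR_GRAY2BGR)[140:230,230:380]]),None,fx=3.3,fy=3.3,interpolation=cv2.INTER_NEAREST))
E
python3 jig.py
```

```text
near (np.float32(84.35324), array([0.56456006, 0.0622924 ], dtype=float32), 63)
far (np.float32(84.225044), array([ 0.69126487, -0.00228982], dtype=float32), 36)
end-y (np.float32(174.62909), array([ 0.6149451, -0.1668353], dtype=float32), 16)
243 364 153 205
```

View pics/j.png

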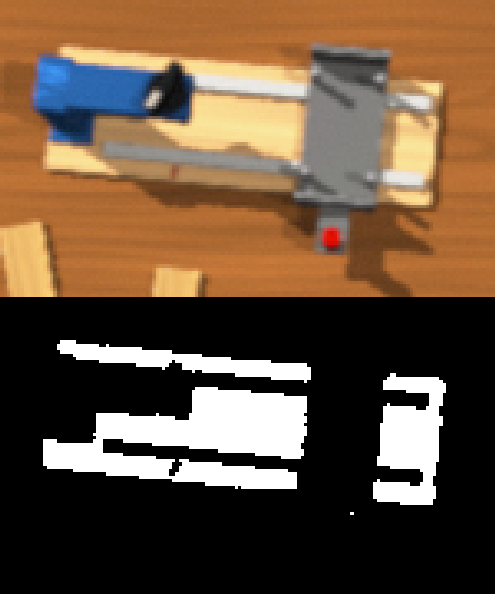

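The crop shows the plate's right end at column ≈363 and left end at ≈243. The sled is at columns ≈321–347, the handle's red top at ≈(330,212), and the knob bar is black with its white dash at ≈(276,170).

```bash
cat >> jig.py <<'E'
print('---')
a=np.radians(-5.6);xj=np.array([np.cos(a),np.sin(a)]);yj=np.array([-xj[1],xj[0]])
J=lambda w:np.array([w[0]@xj,w[0]@yj]).round(4)
f=lambda u,v,z:J(onz('top',[[u,v]],z)[:,:2])
print('left end',f(243.0,188,.012),f(243,188,0),'right',f(363.5,170,.012))
g=cv2.inRange(H,(0,0,40),(180,70,150));g[:,:318]=0;g[:,350:]=0;g[:152]=0;g[220:]=0
def prof(v):
    r=np.nonzero(g[v])[0];return (r.min(),r.max()) if len(r) else None
print([ (v,prof(v)) for v in range(152,220,4)])
# handle, looser mask
for n,im,z in(('top',T,.092),('side',cv2.imread('pics/s1.png'),.08)):
    hh=cv2.cvtColor(im,cv2.COLOR_BGR2HSV);m=cv2.inRange(hh,(0,150,60),(8,255,255))|cv2.inRange(hh,(172,150,60),(180,255,255))
    c,_=cv2.findContours(m,cv2.RETR_EXTERNAL,cv2.CHAIN_APPROX_NONE)
    for k in c:
        x,y,w,h=cv2.boundingRect(k)
        if (310<x<340): print(n,(x,y,w,h),onz(n,[[x+w/2-.5,y+h/2-.5]],z)[0].round(4),J(onz(n,[[x+w/2-.5,y+h/2-.5]],z)[:,:2]))
d=cv2.inRange(H,(0,0,0),(180,255,55));d[:,:268]=0;d[:,292:]=0;d[:155]=0;d[178:]=0
ys,xs=np.nonzero(d);print('knob',xs.min(),xs.max(),ys.min(),ys.max(),f(xs.mean(),ys.mean(),.16))
cv2.imwrite('pics/k.png',np.hstack([cv2.resize(T[150:220,265:355],None,fx=4.4,fy=4.4,interpolation=cv2.INTER_CUBIC),cv2.resize(cv2.imread('pics/s1.png')[180:280,220:330],None,fx=3.6,fy=3.08,interpolation=cv2.INTER_CUBIC)]))
E
python3 jig.py
```

```text
near (np.float32(84.35324), array([0.56456006, 0.0622924 ], dtype=float32), 63)
far (np.float32(84.225044), array([ 0.69126487, -0.00228982], dtype=float32), 36)
end-y (np.float32(174.62909), array([ 0.6149451, -0.1668353], dtype=float32), 16)
243 364 153 205
---
left end [0.5648 0.2979] [0.5665 0.3004] right [ 0.6681 -0.1054]
[(152, None), (156, (np.int64(325), np.int64(347))), (160, (np.int64(326), np.int64(346))), (164, (np.int64(324), np.int64(346))), (168, (np.int64(324), np.int64(347))), (172, (np.int64(323), np.int64(349))), (176, (np.int64(323), np.int64(345))), (180, (np.int64(323), np.int64(345))), (184, (np.int64(323), np.int64(344))), (188, (np.int64(322), np.int64(344))), (192, (np.int64(318), np.int64(344))), (196, (np.int64(320), np.int64(343))), (200, (np.int64(319), np.int64(343))), (204, (np.int64(327), np.int64(335))), (208, (np.int64(326), np.int64(335))), (212, (np.int64(334), np.int64(334))), (216, None)]
top (327, 209, 6, 7) [ 0.5011 -0.0541  0.092 ] [ 0.504 -0.005]
side (317, 205, 7, 13) [ 0.5026 -0.0475  0.08  ] [0.5049 0.0018]
knob 275 286 160 174 [0.6206 0.1579]
```

View pics/k.png

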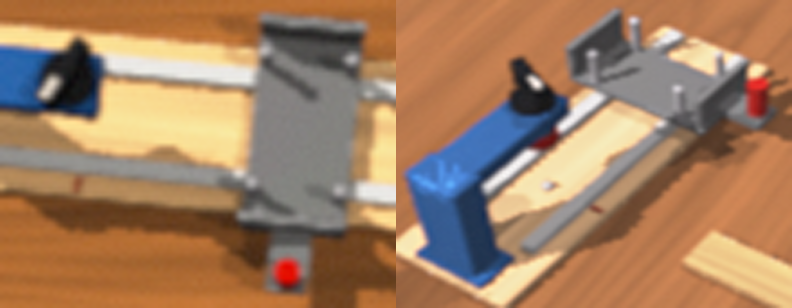

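```bash
cat > j2.py <<'E'
exec(open('jig.py').read().split("print('---')")[1])if 0 else None
from h import *
T=cv2.imread('pics/t1.png');H=cv2.cvtColor(T,cv2.COLOR_BGR2HSV)
a=np.radians(-5.6);xj=np.array([np.cos(a),np.sin(a)]);yj=np.array([-xj[1],xj[0]])
F=lambda u,v,z,n='top':(lambda w:np.array([w@xj,w@yj]).round(4))(onz(n,[[u,v]],z)[0,:2])
print('floor mid',F(334,180,.03),F(333.5,184,.03),F(334,176,.03))
k=lambda x,y:(x/4.4+265-.4,y/4.4+150-.4)
s=lambda x,y:((x-396)/3.6+220-.4,y/3.08+180-.4)
print('far wall outer top corners',F(*k(260,17),.075),F(*k(366,25),.075),'inner',F(*k(262,38),.075),F(*k(364,44),.075))
print('near wall outer',F(*k(240,224),.075),F(*k(348,233),.075))
print('pins(top)',[F(*k(*p),.077) for p in((266,58),(350,60),(240,178),(340,190))])
print('pins(side)',[F(*s(*p),.077,'side') for p in((592,52),(634,20),(678,90),(719,58))])
print('knob',F(*k(45,100),.18),F(*k(80,42),.18),'knob side',F(*s(517,63),.18,'side'))
print('handle top',F(330.,211,.092),'side',F(*s(758,80),.092,'side'),tri(('top',(330,211)),('side',s(758,80))))
print('mark',F(283,190,.012))
print('arm tip top',F(*k(101,112),.14),F(*k(101,58),.14))
E
python3 j2.py
```

```text
floor mid [ 0.6202 -0.0086] [ 0.6064 -0.0082] [ 0.6338 -0.0072]
far wall outer top corners [0.6971 0.0338] [ 0.6989 -0.0459] inner [0.6812 0.0306] [ 0.6843 -0.0458]
near wall outer [0.5398 0.0325] [ 0.5412 -0.0476]
pins(top) [array([0.6659, 0.026 ]), array([ 0.6706, -0.0365]), array([0.5738, 0.036 ]), array([ 0.5723, -0.0386])]
pins(side) [array([0.6747, 0.0277]), array([ 0.6739, -0.037 ]), array([0.5724, 0.031 ]), array([ 0.5694, -0.0308])]
knob [0.5987 0.1722] [0.6419 0.1527] knob side [0.6412 0.1568]
handle top [ 0.5073 -0.0063] side [ 0.5117 -0.0093] (array([ 0.50493282, -0.05529142,  0.09669887]), np.float64(0.00243149037447578))
mark [0.5717 0.1611]
arm tip top [0.6015 0.1371] [0.6405 0.1415]
```

```bash
cat > plan.py <<'E'
import sys
from h import *
def plan(*ways,p=None,phi=None):
    """ways: (x,y,ztip,phi_deg) ; rotation is to come first, then the shift in the turned axes"""
    s=get_state();R=s['eef_rot'];p=np.array(s['position']) if p is None else np.array(p)
    phi=np.degrees(np.arctan2(R[1,0],R[0,0])) if phi is None else phi
    print('t',round(s['time'],2),'tcp',p.round(4),'tip z',round(p[2]-.199,4),'phi',round(phi,2),'w',round(s['width'],4),'grip',round(s['grip_force'],1),'F',s['contact_force'].round(1),'tilt',(R[:2,2]*57.3).round(2))
    for x,y,z,ph in ways:
        dr=-((ph-phi+90)%180-90)/4; a=np.radians(ph if abs(((ph-phi+90)%180-90)-(ph-phi))<1 else ph+180)
        d=np.array([x,y,z+.199])-p; u=np.array([d@[np.cos(a),np.sin(a),0],d@[np.sin(a),-np.cos(a),0],-d[2]])/.02
        n=int(np.ceil(np.abs(u).max()))
        print(f'turn wz total {dr:.2f}; shift units {u.round(2)}; n={n} each {(u/max(n,1)).round(3)}')
        phi=np.degrees(a);p=np.array([x,y,z+.199])
E
python3 -c "
from plan import *
plan((.4117,.1056,.06,-6.3),(.4117,.1056,.003,-6.3))"
```

```text
t 0.2 tcp [ 0.1274 -0.535   0.404 ] tip z 0.205 phi 13.39 w 0.0941 grip 0.0 F [ 0.5 -0.6  0.6] tilt [-0.01  0.08]
turn wz total 4.92; shift units [ 10.61 -33.4    7.25]; n=34 each [ 0.312 -0.982  0.213]
turn wz total -0.00; shift units [0.   0.   2.85]; n=3 each [0.   0.   0.95]
```

Request:
carry_out(targets=[0,0,0,0,0,0.984,0,0,0,0,0,0,0.984,0,0,0,0,0,0,0.984,0,0,0,0,0,0,0.984,0,0,0,0,0,0,0.984,0,0.312,-0.982,0.213,0,0,0,0,0.312,-0.982,0.213,0,0,0,0,0.312,-0.982,0.213,0,0,0,0,0.312,-0.982,0.213,0,0,0,0,0.312,-0.982,0.213,0,0,0,0,0.312,-0.982,0.213,0,0,0,0,0.312,-0.982,0.213,0,0,0,0,0.312,-0.982,0.213,0,0,0,0,0.312,-0.982,0.213,0,0,0,0,0.312,-0.982,0.213,0,0,0,0,0.312,-0.982,0.213,0,0,0,0,0.312,-0.982,0.213,0,0,0,0,0.312,-0.982,0.213,0,0,0,0,0.312,-0.982,0.213,0,0,0,0,0.312,-0.982,0.213,0,0,0,0], force=25)

```text
time: 2.7
position: [0.253, -0.2511, 0.3405]
eef_rot: [[0.994, -0.109, 0.0], [-0.109, -0.994, -0.0], [0.0, 0.0, -1.0]]
contact_force: [-0.4, -0.2, -0.2]
width: 0.0943
grip_force: 0.0
```

Request:
carry_out(targets=[0.312,-0.982,0.213,0,0,0,0,0.312,-0.982,0.213,0,0,0,0,0.312,-0.982,0.213,0,0,0,0,0.312,-0.982,0.213,0,0,0,0,0.312,-0.982,0.213,0,0,0,0,0.312,-0.982,0.213,0,0,0,0,0.312,-0.982,0.213,0,0,0,0,0.312,-0.982,0.213,0,0,0,0,0.312,-0.982,0.213,0,0,0,0,0.312,-0.982,0.213,0,0,0,0,0.312,-0.982,0.213,0,0,0,0,0.312,-0.982,0.213,0,0,0,0,0.312,-0.982,0.213,0,0,0,0,0.312,-0.982,0.213,0,0,0,0,0.312,-0.982,0.213,0,0,0,0,0.312,-0.982,0.213,0,0,0,0,0.312,-0.982,0.213,0,0,0,0,0.312,-0.982,0.213,0,0,0,0,0.312,-0.982,0.213,0,0,0,0])

```text
time: 5.08
position: [0.4111, 0.1067, 0.2596]
eef_rot: [[0.994, -0.109, 0.0], [-0.109, -0.994, -0.0], [0.0, 0.0, -1.0]]
contact_force: [0.7, -0.2, -0.5]
width: 0.0937
grip_force: 0.0
```

```bash
python3 - <<'E'
from meas import *
from plan import plan
T,_=snap('top','t2');S,_=snap('side','s2');run(T,S);plan((.4117,.1056,.003,-6.3))
E
```

```text
slat [ 0.4353 -0.3736] LxW 0.125 0.044 yaw -1.2 | tri None
slat [0.46   0.2516] LxW 0.122 0.043 yaw 10.9 | tri (array([0.4719, 0.2559, 0.0036]), np.float64(0.0222), array([0.459, 0.256]), 11.2)
slat [0.6268 0.0499] LxW 0.159 0.058 yaw 84.0 | tri (array([ 0.6364,  0.0414, -0.012 ]), np.float64(0.0164), array([0.631, 0.063]), 83.7)
guide [0.4384 0.375 ] LxW 0.132 0.048 yaw -2.8 | tri (array([0.4398, 0.3779, 0.0036]), np.float64(0.0023), array([0.441, 0.38 ]), -2.8)
t 5.17 tcp [0.4112 0.107  0.2593] tip z 0.0603 phi -6.14 w 0.094 grip 0.0 F [-0.4  0.1 -0.2] tilt [-0.05  0.02]
turn wz total 0.04; shift units [0.03 0.07 2.87]; n=3 each [0.011 0.023 0.955]
```

View pics/t2.png

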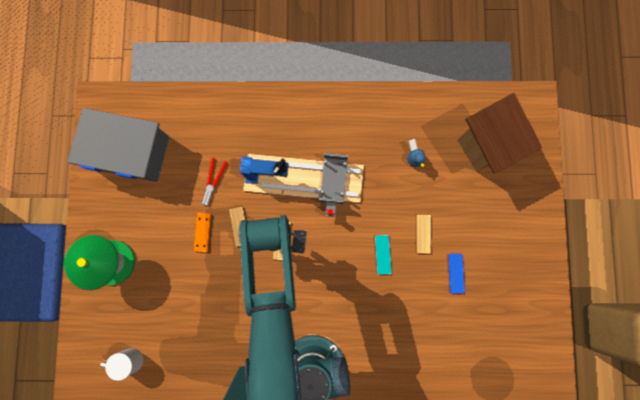

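The view shows the area the arm hid before is empty, so there are three slats; the gripper is over the one at (282,241). Descend and grip.

Request:
carry_out(targets=[0,0.035,0.95,0,0,0,0,0,0.035,0.95,0,0,0,0,0,0,0.95,0,0,0,0,0,0,0,0,0,0,0,0,0,0,0,0,0,255,0,0,0,0,0,0,255,0,0,0,0,0,0,255,0,0,0,0,0,0,255,0,0,0,0,0,0,255,0,0,0,0,0,0,255,0,0,0,0,0,0,255])

```text
time: 6.55
position: [0.4113, 0.1041, 0.203]
eef_rot: [[0.994, -0.109, 0.0], [-0.109, -0.994, 0.0], [0.0, -0.0, -1.0]]
contact_force: [-0.1, 0.3, 0.8]
width: 0.0442
grip_force: 25.0
```

```bash
python3 -c "
from plan import *
s=get_state();p=s['position']
plan((p[0],p[1],.12,-6.14),(.6167,-.067,.12,-5.6),(.6167,-.067,.0345,-5.6))"
```

```text
t 6.55 tcp [0.4113 0.1041 0.203 ] tip z 0.004 phi -6.28 w 0.0442 grip 25.0 F [-0.1  0.3  0.8] tilt [0.02 0.01]
turn wz total -0.04; shift units [ 0.   0.  -5.8]; n=6 each [ 0.     0.    -0.967]
turn wz total -0.14; shift units [11.05  7.51 -0.  ]; n=12 each [ 0.921  0.626 -0.   ]
turn wz total -0.00; shift units [0.   0.   4.27]; n=5 each [0.    0.    0.855]
```

Request:
carry_out(targets=[0,0,-0.967,0,0,0,255,0,0,-0.967,0,0,0,255,0,0,-0.967,0,0,0,255,0,0,-0.967,0,0,0,255,0,0,-0.967,0,0,0,255,0,0,-0.967,0,0,-0.17,255,0.92,0.626,0,0,0,0,255,0.92,0.626,0,0,0,0,255,0.92,0.626,0,0,0,0,255,0.92,0.626,0,0,0,0,255,0.92,0.626,0,0,0,0,255,0.92,0.626,0,0,0,0,255,0.92,0.626,0,0,0,0,255,0.92,0.626,0,0,0,0,255,0.92,0.626,0,0,0,0,255,0.92,0.626,0,0,0,0,255,0.92,0.626,0,0,0,0,255,0.92,0.626,0,0,0,0,255,0,0,0,0,0,0,255,0,0,0,0,0,0,255])

```text
time: 9.05
position: [0.6163, -0.067, 0.3185]
eef_rot: [[0.995, -0.098, -0.001], [-0.098, -0.995, 0.0], [-0.001, -0.0, -1.0]]
contact_force: [-0.2, 0.4, -0.7]
width: 0.0447
grip_force: 25.0
```

```bash
python3 - <<'E'
from meas import *
from plan import plan
T,_=snap('top','t3');S,_=snap('side','s3');plan((.6167,-.067,.0345,-5.6))
cv2.imwrite('pics/c.png',np.hstack([cv2.resize(T[130:230,260:380],None,fx=3.3,fy=3.3,interpolation=cv2.INTER_CUBIC),cv2.resize(S[130:230,240:360],None,fx=3.3,fy=3.3,interpolation=cv2.INTER_CUBIC)]))
E
```

```text
t 9.15 tcp [ 0.616  -0.0666  0.3189] tip z 0.1199 phi -5.57 w 0.0444 grip 25.0 F [-0.8  0.2  0.8] tilt [-0.02  0.01]
turn wz total 0.01; shift units [0.04 0.02 4.27]; n=5 each [0.008 0.003 0.854]
```

View pics/c.png

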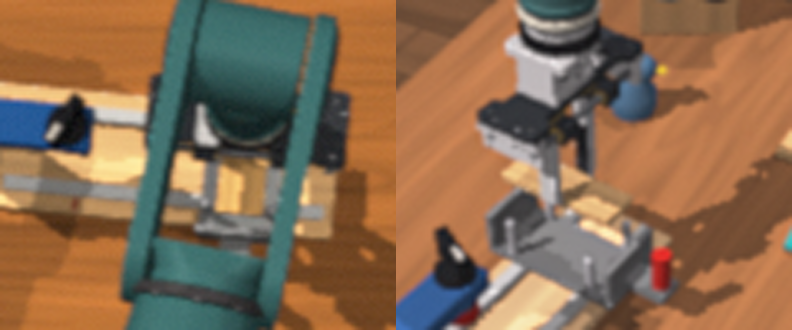

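```bash
python3 - <<'E'
from h import *
S=cv2.imread('pics/s3.png')
a=np.radians(-5.6);xj=np.array([np.cos(a),np.sin(a)]);yj=np.array([-xj[1],xj[0]])
# expected slat top corners (z=.126) projected
c=np.array([.6160,-.0666])
X=[np.r_[c+sx*.065*xj+sy*.0225*yj,.126] for sx,sy in((-1,1),(1,1),(1,-1),(-1,-1))]
Q=proj('side',X);print(Q.round(1).tolist())
big=cv2.resize(S[160:215,255:335],None,fx=8,fy=8,interpolation=cv2.INTER_CUBIC)
for q in Q: cv2.circle(big,tuple(int(v) for v in ((q-[255,160]+.5)*8)),4,(0,0,255),1)
C=np.array([.6167,-.067])
for sx in(-1,1):
  for sy in(-1,1):
    q=proj('side',[np.r_[C+sx*.05*xj+sy*.0325*yj,.077]])[0];cv2.circle(big,tuple(int(v) for v in ((q-[255,160]+.5)*8)),4,(255,0,0),2)
cv2.imwrite('pics/d.png',big)
E
```

```text
[[304.6, 197.5], [272.7, 182.7], [280.9, 175.5], [312.5, 189.6]]
```

View pics/d.png

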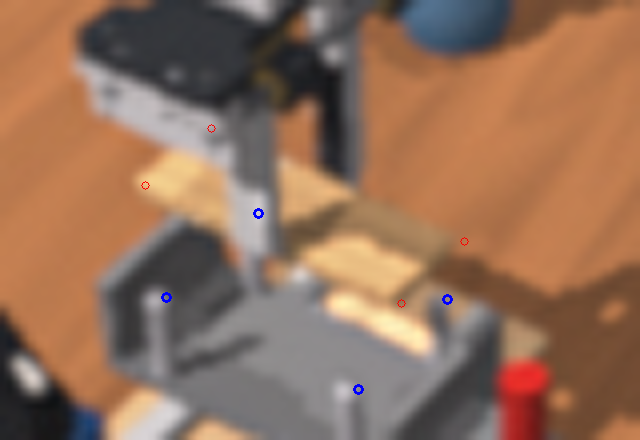

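The overlay shows the slat centred in the fingers to about 1.5 mm (near corners at (135,183) and (400,298)). The pin tops sit about 1.5 px left of prediction, so I nudge +1–2 mm in x and lower.

Request:
carry_out(targets=[0.06,-0.03,0.8,0,0,0,255,0,0,0.8,0,0,0,255,0,0,0.6,0,0,0,255,0,0,0.6,0,0,0,255,0,0,0.5,0,0,0,255,0,0,0.5,0,0,0,255,0,0,0.45,0,0,0,255,0,0,0,0,0,0,255])

```text
time: 10.15
position: [0.6176, -0.0664, 0.2333]
eef_rot: [[0.995, -0.098, -0.0], [-0.098, -0.995, 0.0], [-0.001, -0.0, -1.0]]
contact_force: [0.6, 1.3, -0.3]
width: 0.0448
grip_force: 25.0
```

```bash
python3 -c "
from plan import *
plan((.6172,-.066,.0345,-5.6))"
```

```text
t 10.15 tcp [ 0.6176 -0.0664  0.2333] tip z 0.0343 phi -5.6 w 0.0448 grip 25.0 F [ 0.6  1.3 -0.3] tilt [-0.03  0.02]
turn wz total -0.00; shift units [-0.02 -0.02 -0.01]; n=1 each [-0.02  -0.02  -0.009]
```

Request:
carry_out(targets=[0,0,0,0,0,0,60,0,0,0,0,0,0,60,0,0,0,0,0,0,60,0,0,-0.5,0,0,0,60,0,0,-1,0,0,0,60,0,0,-1,0,0,0,60,0,0,-1,0,0,0,60,0,0,-1,0,0,0,60])

```text
time: 11.15
position: [0.6176, -0.0665, 0.3267]
eef_rot: [[0.995, -0.098, 0.003], [-0.098, -0.995, -0.001], [0.003, 0.0, -1.0]]
contact_force: [0.3, 0.2, 0.2]
width: 0.0717
grip_force: 0.0
```

```bash
python3 - <<'E'
from meas import *
from plan import plan
T,_=snap('top','t4');S,_=snap('side','s4');run(T,S);plan((.458,.251,.06,10.9),(.458,.251,.003,10.9))
cv2.imwrite('pics/e.png',np.hstack([cv2.resize(T[130:280,180:440],None,fx=2,fy=2),cv2.resize(S[160:215,255:335],None,fx=3.5,fy=3.5,interpolation=cv2.INTER_CUBIC).repeat(1,0)[:300] if 0 else cv2.resize(S[160:215,255:335],(280,300))]))
E
```

```text
slat [0.4581 0.2512] LxW 0.13 0.044 yaw 11.5 | tri (array([0.4608, 0.2525, 0.0034]), np.float64(0.003), array([0.46 , 0.256]), 11.4)
guide [0.4384 0.3746] LxW 0.132 0.049 yaw -2.8 | tri (array([0.4395, 0.3773, 0.0036]), np.float64(0.0032), array([0.441, 0.38 ]), -3.0)
t 11.25 tcp [ 0.6183 -0.0666  0.329 ] tip z 0.13 phi -5.6 w 0.0717 grip 0.0 F [ 0.8 -0.7  0.3] tilt [ 0.47 -0.1 ]
turn wz total -4.13; shift units [ -4.87 -17.11   3.5 ]; n=18 each [-0.27  -0.951  0.194]
turn wz total -0.00; shift units [0.   0.   2.85]; n=3 each [0.   0.   0.95]
```

View pics/e.png

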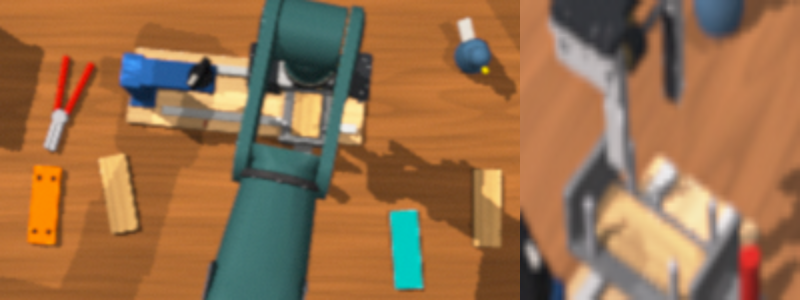

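The first slat lies flat in the cradle (crop at right), and the others are unmoved. Next slat.

Request:
carry_out(targets=[0,0,0,0,0,-0.85,30,0,0,0,0,0,-0.85,0,0,0,0,0,0,-0.85,0,0,0,0,0,0,-0.85,0,0,0,0,0,0,-0.85,0,-0.27,-0.95,0,0,0,0,0,-0.27,-0.95,0,0,0,0,0,-0.27,-0.95,0,0,0,0,0,-0.27,-0.95,0,0,0,0,0,-0.27,-0.95,0,0,0,0,0,-0.27,-0.95,0,0,0,0,0,-0.27,-0.95,0.3,0,0,0,0,-0.27,-0.95,0.3,0,0,0,0,-0.27,-0.95,0.3,0,0,0,0,-0.27,-0.95,0.3,0,0,0,0,-0.27,-0.95,0.3,0,0,0,0,-0.27,-0.95,0.3,0,0,0,0,-0.27,-0.95,0.3,0,0,0,0,-0.27,-0.95,0.3,0,0,0,0])

```text
time: 13.62
position: [0.4903, 0.1805, 0.2755]
eef_rot: [[0.98, 0.198, 0.0], [0.198, -0.98, -0.0], [0.0, 0.0, -1.0]]
contact_force: [0.6, -0.4, 0.2]
width: 0.0942
grip_force: 0.0
```

Request:
carry_out(targets=[-0.27,-0.95,0.3,0,0,0,0,-0.27,-0.95,0.3,0,0,0,0,-0.27,-0.95,0.3,0,0,0,0,-0.27,-0.95,0.2,0,0,0,0,0,0,0,0,0,0,0])

```text
time: 14.25
position: [0.4538, 0.2507, 0.2533]
eef_rot: [[0.98, 0.2, -0.001], [0.2, -0.98, -0.001], [-0.001, 0.0, -1.0]]
contact_force: [0.5, -0.4, -0.0]
width: 0.0938
grip_force: 0.0
```

```bash
python3 - <<'E'
from plan import plan
plan((.458,.2512,.003,11.1))
E
```

```text
t 14.25 tcp [0.4538 0.2507 0.2533] tip z 0.0543 phi 11.53 w 0.0938 grip 0.0 F [ 0.5 -0.4 -0. ] tilt [-0.05 -0.03]
turn wz total 0.11; shift units [0.21 0.01 2.56]; n=3 each [0.07  0.005 0.854]
```

Request:
carry_out(targets=[0.21,0,0.85,0,0,0.1,0,0,0,0.85,0,0,0,0,0,0,0.85,0,0,0,0,0,0,0,0,0,0,0,0,0,0,0,0,0,255,0,0,0,0,0,0,255,0,0,0,0,0,0,255,0,0,0,0,0,0,255,0,0,0,0,0,0,255,0,0,0,0,0,0,255,0,0,-1,0,0,0,255,0,0,-1,0,0,0,255,0,0,-1,0,0,0,255,0,0,-1,0,0,0.6,255,0,0,-1,0,0,0.9,255,0,0,-1,0,0,0.9,255,0,0,0,0,0,0.9,255,0,0,0,0,0,0.87,255])

```text
time: 16.5
position: [0.4588, 0.2503, 0.3232]
eef_rot: [[0.995, -0.101, 0.001], [-0.101, -0.995, 0.0], [0.001, -0.0, -1.0]]
contact_force: [-0.7, -0.6, -0.6]
width: 0.0445
grip_force: 25.0
```

```bash
python3 - <<'E'
from plan import plan
plan((.6175,-.0662,.124,-5.6))
E
```

```text
t 16.5 tcp [0.4588 0.2503 0.3232] tip z 0.1242 phi -5.8 w 0.0445 grip 25.0 F [-0.7 -0.6 -0.6] tilt [0.03 0.  ]
turn wz total -0.05; shift units [9.440e+00 1.498e+01 1.000e-02]; n=15 each [0.629 0.998 0.001]
```

Request:
carry_out(targets=[0,1,0,0,0,-0.05,255,0,1,0,0,0,0,255,0,1,0,0,0,0,255,0,1,0,0,0,0,255,0,1,0,0,0,0,255,0,1,0,0,0,0,255,0,1,0,0,0,0,255,0,1,0,0,0,0,255,0,1,0,0,0,0,255,0,1,0,0,0,0,255,0.9,1,0,0,0,0,255,0.9,1,0,0,0,0,255,0.9,1,0,0,0,0,255,0.9,1,0,0,0,0,255,0.9,1,0,0,0,0,255,1,0,0,0,0,0,255,1,0,0,0,0,0,255,1,0,0,0,0,0,255,1,0,0,0,0,0,255,0.94,0,0,0,0,0,255])

```text
time: 19.0
position: [0.6182, -0.0674, 0.3228]
eef_rot: [[0.995, -0.096, -0.0], [-0.096, -0.995, -0.0], [-0.0, 0.0, -1.0]]
contact_force: [0.0, 0.4, -0.1]
width: 0.0447
grip_force: 25.0
```

Request:
carry_out(targets=[0,0,0,0,0,0,255])

```text
time: 19.12
position: [0.6183, -0.0673, 0.3224]
eef_rot: [[0.995, -0.096, -0.001], [-0.096, -0.995, -0.0], [-0.001, 0.0, -1.0]]
contact_force: [-0.5, -0.3, -0.0]
width: 0.0445
grip_force: 25.0
```

```bash
cat > held.py <<'E'
from h import *
def held(S,th=.01,grab=.004):
    # outer corners of the held plate in the side view against prediction
    s=get_state();p=s['position'];zt=p[2]-.199-grab+th
    a=np.radians(-5.6);xj=np.array([np.cos(a),np.sin(a)]);yj=np.array([-xj[1],xj[0]])
    Q=proj('side',[np.r_[p[:2]+sx*.065*xj+sy*.0225*yj,zt] for sx,sy in((-1,1),(1,1),(1,-1),(-1,-1))])
    big=cv2.resize(S[160:215,255:335],None,fx=8,fy=8,interpolation=cv2.INTER_CUBIC)
    for q in Q: cv2.circle(big,tuple(int(v) for v in ((q-[255,160]+.5)*8)),4,(0,0,255),1)
    return big
E
python3 - <<'E'
from held import *
from plan import plan
S,_=snap('side','s5');cv2.imwrite('pics/f.png',held(S));plan((.6175,-.0662,.0445,-5.6))
h=cv2.cvtColor(S,cv2.COLOR_BGR2HSV);
for c in blobs('side',S,(15,60,120),(25,140,255),30):
    x,y,w,hh=cv2.boundingRect(c)
    if 250<x<330 and 150<y<230: print(x,y,w,hh)
E
```

```text
t 19.18 tcp [ 0.6177 -0.067   0.3225] tip z 0.1235 phi -5.52 w 0.0442 grip 25.0 F [ 0.   0.1 -0.9] tilt [-0.06  0.  ]
turn wz total 0.02; shift units [-0.02 -0.04  3.95]; n=4 each [-0.004 -0.01   0.987]
278 195 30 20
290 181 21 23
273 179 11 9
```

View pics/f.png

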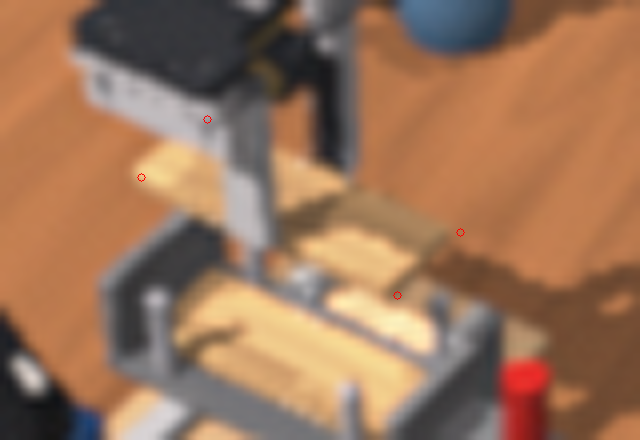

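The held slat matches prediction (corners (135,175), (398,290)), and the first slat lies well between the pins. Lower and release.

Request:
carry_out(targets=[0,-0.04,0.9,0,0,0,255,0,0,0.8,0,0,0,255,0,0,0.6,0,0,0,255,0,0,0.6,0,0,0,255,0,0,0.55,0,0,0,255,0,0,0.5,0,0,0,255,0,0,0,0,0,0,255,0,0,0,0,0,0,60,0,0,0,0,0,0,60,0,0,0,0,0,0,60,0,0,-0.5,0,0,0,60,0,0,-1,0,0,0,60,0,0,-1,0,0,0,60,0,0,-1,0,0,0,60,0,0,-0.6,0,0,0,60])

```text
time: 21.05
position: [0.6184, -0.0656, 0.3291]
eef_rot: [[0.995, -0.096, 0.004], [-0.096, -0.995, -0.001], [0.004, 0.001, -1.0]]
contact_force: [0.4, -0.4, 0.1]
width: 0.0718
grip_force: 0.0
```

```bash
python3 - <<'E'
from meas import *
from plan import plan
T,_=snap('top','t6');S,_=snap('side','s6');run(T,S);plan((.4355,-.3736,.06,-.8))
cv2.imwrite('pics/g.png',cv2.resize(S[160:230,255:335],None,fx=5,fy=5,interpolation=cv2.INTER_CUBIC))
E
```

```text
guide [0.4377 0.3746] LxW 0.134 0.049 yaw -2.8 | tri (array([0.4393, 0.3773, 0.0037]), np.float64(0.0035), array([0.441, 0.38 ]), -2.8)
t 21.15 tcp [ 0.6185 -0.0656  0.329 ] tip z 0.13 phi -5.48 w 0.0718 grip 0.0 F [ 0.2 -0.2 -0. ] tilt [ 0.28 -0.06]
turn wz total -1.17; shift units [-8.93 15.53  3.5 ]; n=16 each [-0.558  0.97   0.219]
```

```bash
python3 - <<'E'
from h import *
for n,lo,hi in(('top',(14,80,110),(26,165,255)),('side',(14,70,120),(26,140,255))):
    im=cv2.imread('pics/%s6.png'%n[0])
    for c in blobs(n,im,lo,hi,100):
        r=rectz(n,c,.01)
        if r[0][1]<-.25 and r[1]<.2: print(n,r,cv2.boundingRect(c))
E
```

```text
top (array([-0.06954255, -1.02570927]), 0.044550005346536636, 0.0367722325026989, -89.56723657250404) (626, 387, 14, 13)
top (array([-0.00666053, -0.92826766]), 0.16440258920192719, 0.14250971376895905, 0.3061201572418213) (577, 346, 48, 54)
top (array([ 0.11425569, -0.98181206]), 0.16945399343967438, 0.1587969809770584, -4.7171173095703125) (590, 306, 50, 58)
top (array([ 0.43529883, -0.37418729]), 0.13289614021778107, 0.0486590601503849, -2.8637237548828125) (417, 215, 16, 40)
side (array([-0.38081878, -0.29677173]), 0.11661528050899506, 0.10104948282241821, -1.4181289672851562) (595, 260, 45, 33)
side (array([ 0.43290645, -0.36420804]), 0.1333547681570053, 0.057700321078300476, -3.2430038452148438) (357, 171, 35, 18)
side (array([ 0.72225612, -0.56178951]), 0.13128075003623962, 0.10333052277565002, 28.136043548583984) (315, 127, 30, 14)
```

Request:
carry_out(targets=[0,0,0,0,0,-0.92,30,-0.541,0.98,0,0,0,0,0,-0.541,0.98,0,0,0,0,0,-0.541,0.98,0,0,0,0,0,-0.541,0.98,0,0,0,0,0,-0.541,0.98,0,0,0,0,0,-0.541,0.98,0.3,0,0,0,0,-0.541,0.98,0.3,0,0,0,0,-0.541,0.98,0.3,0,0,0,0,-0.541,0.98,0.3,0,0,0,0,-0.541,0.98,0.3,0,0,0,0,-0.541,0.98,0.3,0,0,0,0,-0.541,0.98,0.4,0,0,0,0,-0.541,0.98,0.4,0,0,0,0,-0.541,0.98,0.4,0,0,0,0,-0.541,0.98,0.3,0,0,0,0,-0.541,0.98,0.3,0,0,0,0,0,0,0,0,0,0,0])

```text
time: 23.4
position: [0.4336, -0.3749, 0.2534]
eef_rot: [[0.999, -0.035, -0.001], [-0.035, -0.999, 0.001], [-0.001, -0.001, -1.0]]
contact_force: [0.3, -0.3, -0.3]
width: 0.0937
grip_force: 0.0
```

```bash
python3 - <<'E'
from plan import plan
from h import *
S,_=snap('side','s7')
cv2.imwrite('pics/g.png',np.hstack([cv2.resize(S[150:200,330:400],None,fx=5.5,fy=5.5,interpolation=cv2.INTER_CUBIC),cv2.resize(S[160:215,265:335],(385,275),interpolation=cv2.INTER_CUBIC)]))
plan((.4355,-.3738,.003,-1.8))
E
```

```text
t 23.45 tcp [ 0.4343 -0.3742  0.2538] tip z 0.0548 phi -1.93 w 0.094 grip 0.0 F [ 0.2 -0.9 -0.5] tilt [0.   0.04]
turn wz total -0.03; shift units [ 0.06 -0.02  2.59]; n=3 each [ 0.02  -0.006  0.863]
```

View pics/g.png

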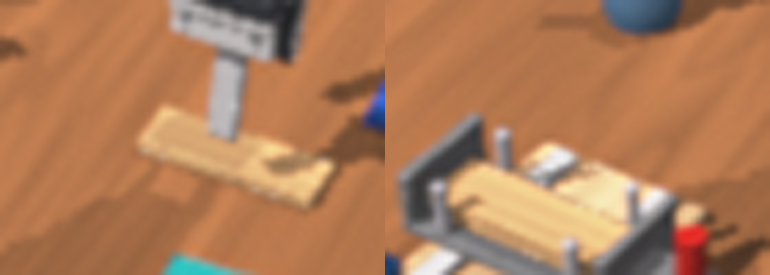

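The gripper is over the third slat's middle; the right crop shows two slats stacked flat between the pins.

Request:
carry_out(targets=[0.06,-0.02,0.87,0,0,0,0,0,0,0.87,0,0,0,0,0,0,0.87,0,0,0,0,0,0,0,0,0,0,0,0,0,0,0,0,0,255,0,0,0,0,0,0,255,0,0,0,0,0,0,255,0,0,0,0,0,0,255,0,0,0,0,0,0,255,0,0,0,0,0,0,255,0,0,-1,0,0,0,255,0,0,-1,0,0,0,255,0,0,-1,0,0,0,255,0,0,-1,0,0,0,255,0,0,-1,0,0,0.46,255,0,0,-1,0,0,0.46,255])

```text
time: 25.45
position: [0.4363, -0.3731, 0.3223]
eef_rot: [[0.995, -0.097, -0.0], [-0.097, -0.995, -0.0], [-0.0, 0.0, -1.0]]
contact_force: [-0.1, -0.8, 0.1]
width: 0.0446
grip_force: 25.0
```

```bash
python3 - <<'E'
from plan import plan
plan((.6175,-.066,.124,-5.6))
E
```

```text
t 25.45 tcp [ 0.4363 -0.3731  0.3223] tip z 0.1233 phi -5.55 w 0.0446 grip 25.0 F [-0.1 -0.8  0.1] tilt [-0.01 -0.  ]
turn wz total 0.01; shift units [  7.52 -16.17  -0.04]; n=17 each [ 0.442 -0.951 -0.002]
```

Request:
carry_out(targets=[0.442,-0.951,0,0,0,0,255,0.442,-0.951,0,0,0,0,255,0.442,-0.951,0,0,0,0,255,0.442,-0.951,0,0,0,0,255,0.442,-0.951,0,0,0,0,255,0.442,-0.951,0,0,0,0,255,0.442,-0.951,0,0,0,0,255,0.442,-0.951,0,0,0,0,255,0.442,-0.951,0,0,0,0,255,0.442,-0.951,0,0,0,0,255,0.442,-0.951,0,0,0,0,255,0.442,-0.951,0,0,0,0,255,0.442,-0.951,0,0,0,0,255,0.442,-0.951,0,0,0,0,255,0.442,-0.951,0,0,0,0,255,0.442,-0.951,0,0,0,0,255,0.442,-0.951,0,0,0,0,255,0,0,0,0,0,0,255,0,0,0,0,0,0,255])

```text
time: 27.82
position: [0.6169, -0.0658, 0.3216]
eef_rot: [[0.995, -0.096, -0.0], [-0.096, -0.995, -0.001], [-0.0, 0.001, -1.0]]
contact_force: [0.5, -0.1, 0.3]
width: 0.0445
grip_force: 25.0
```

```bash
python3 - <<'E'
from held import *
from plan import plan
S,_=snap('side','s8');cv2.imwrite('pics/i.png',held(S));plan((.6175,-.066,.0545,-5.6))
for c in blobs('side',S,(15,60,120),(25,140,255),30):
    x,y,w,hh=cv2.boundingRect(c)
    if 250<x<330 and 150<y<230: print(x,y,w,hh)
E
```

```text
t 27.88 tcp [ 0.6168 -0.0661  0.3216] tip z 0.1226 phi -5.52 w 0.0445 grip 25.0 F [-0.2  0.4 -0.5] tilt [-0.02 -0.03]
turn wz total 0.02; shift units [ 0.04 -0.01  3.41]; n=4 each [ 0.009 -0.002  0.852]
278 181 33 33
274 180 9 9
```

Request:
carry_out(targets=[0.04,0,0.8,0,0,0,255,0,0,0.7,0,0,0,255,0,0,0.6,0,0,0,255,0,0,0.5,0,0,0,255,0,0,0.5,0,0,0,255,0,0,0.31,0,0,0,255,0,0,0,0,0,0,255,0,0,0,0,0,0,60,0,0,0,0,0,0,60,0,0,0,0,0,0,60,0,0,-0.5,0,0,0,60,0,0,-1,0,0,0,60,0,0,-1,0,0,0,60,0,0,-1,0,0,0,60])

```text
time: 29.62
position: [0.6178, -0.0657, 0.3262]
eef_rot: [[0.995, -0.096, 0.003], [-0.096, -0.995, -0.001], [0.003, 0.0, -1.0]]
contact_force: [-0.6, 0.4, 0.4]
width: 0.0721
grip_force: 0.0
```

```bash
python3 - <<'E'
from meas import *
from plan import plan
T,_=snap('top','t9');S,_=snap('side','s9');run(T,S);plan((.4385,.3748,.13,-2.8),(.4385,.3748,.003,-2.8))
E
```

```text
guide [0.4384 0.3746] LxW 0.132 0.049 yaw -2.8 | tri (array([0.4394, 0.3773, 0.0037]), np.float64(0.0034), array([0.441, 0.38 ]), -3.0)
t 29.73 tcp [ 0.6184 -0.0658  0.3286] tip z 0.1296 phi -5.48 w 0.0719 grip 0.0 F [0.2 0.3 0.8] tilt [ 0.48 -0.1 ]
turn wz total -0.67; shift units [-1.006e+01 -2.156e+01 -2.000e-02]; n=22 each [-0.457 -0.98  -0.001]
turn wz total -0.00; shift units [0.   0.   6.35]; n=7 each [0.    0.    0.907]
```

Request:
carry_out(targets=[0,0,0,0,0,-0.67,30,-1,-0.98,0,0,0,0,0,-1,-0.98,0,0,0,0,0,-1,-0.98,0,0,0,0,0,-1,-0.98,0,0,0,0,0,-1,-0.98,0,0,0,0,0,-1,-0.98,0,0,0,0,0,-1,-0.98,0,0,0,0,0,-1,-0.98,0,0,0,0,0,-1,-0.98,0,0,0,0,0,-1,-0.98,0,0,0,0,0,0,-0.98,0.3,0,0,0,0,0,-0.98,0.3,0,0,0,0,0,-0.98,0.3,0,0,0,0,0,-0.98,0.3,0,0,0,0,0,-0.98,0.3,0,0,0,0,0,-0.98,0.3,0,0,0,0,0,-0.98,0.3,0,0,0,0,0,-0.98,0.3,0,0,0,0,0,-0.98,0.3,0,0,0,0])

```text
time: 32.22
position: [0.4362, 0.3174, 0.269]
eef_rot: [[0.999, -0.049, -0.0], [-0.049, -0.999, -0.0], [-0.0, 0.0, -1.0]]
contact_force: [0.7, 0.1, -0.3]
width: 0.0939
grip_force: 0.0
```

Request:
carry_out(targets=[0,-0.98,0.3,0,0,0,0,0,-0.98,0.3,0,0,0,0,0,-0.98,0.3,0,0,0,0,0,0,0,0,0,0,0])

```text
time: 32.72
position: [0.4388, 0.376, 0.2505]
eef_rot: [[0.999, -0.047, -0.001], [-0.047, -0.999, -0.001], [-0.001, 0.001, -1.0]]
contact_force: [-0.1, -0.9, 0.3]
width: 0.0942
grip_force: 0.0
```

```bash
python3 - <<'E'
from meas import *
from plan import plan
T,_=snap('top','t10');S,_=snap('side','s10')
for n,im,lo,hi in(('side',S,(10,165,100),(20,255,255)),('top',T,(10,200,120),(20,255,255))):
    for c in blobs(n,im,lo,hi,40): print(n,rectz(n,c,.01))
plan((.4385,.3748,.003,-2.8))
E
```

```text
side (array([0.4219467 , 0.37993059]), 0.09839389473199844, 0.05214981362223625, -2.9032211303710938)
top (array([0.44227114, 0.38198584]), 0.03113844431936741, 0.030438503250479698, -89.78007727861404)
top (array([0.49153966, 0.37016711]), 0.05155908688902855, 0.027273787185549736, -89.80215941369534)
t 32.83 tcp [0.439  0.3748 0.2512] tip z 0.0522 phi -2.78 w 0.0939 grip 0.0 F [ 0.4 -0.8 -0.6] tilt [-0.02 -0.05]
turn wz total 0.00; shift units [-0.03  0.    2.46]; n=3 each [-0.008  0.001  0.821]
```

Request:
carry_out(targets=[-0.03,0,0.82,0,0,0,0,0,0,0.82,0,0,0,0,0,0,0.82,0,0,0,0,0,0,0,0,0,0,0,0,0,0,0,0,0,255,0,0,0,0,0,0,255,0,0,0,0,0,0,255,0,0,0,0,0,0,255,0,0,0,0,0,0,255,0,0,0,0,0,0,255,0,0,-1,0,0,0,255,0,0,-1,0,0,0,255,0,0,-1,0,0,0,255,0,0,-1,0,0,0,255,0,0,-1,0,0,0.35,255,0,0,-1,0,0,0.35,255])

```text
time: 34.83
position: [0.4383, 0.3746, 0.3224]
eef_rot: [[0.995, -0.099, -0.001], [-0.099, -0.995, -0.001], [-0.001, 0.001, -1.0]]
contact_force: [0.3, -0.1, -0.5]
width: 0.0443
grip_force: 25.0
```

```bash
python3 - <<'E'
from plan import plan
plan((.6175,-.066,.124,-5.6))
E
```

```text
t 34.83 tcp [0.4383 0.3746 0.3224] tip z 0.1234 phi -5.66 w 0.0443 grip 25.0 F [ 0.3 -0.1 -0.5] tilt [-0.05 -0.05]
turn wz total -0.01; shift units [11.07 21.05 -0.03]; n=22 each [ 0.503  0.957 -0.001]
```

Request:
carry_out(targets=[0,1,0,0,0,0,255,0,1,0,0,0,0,255,0,1,0,0,0,0,255,0,1,0,0,0,0,255,0,1,0,0,0,0,255,0,1,0,0,0,0,255,0,1,0,0,0,0,255,0,1,0,0,0,0,255,0,1,0,0,0,0,255,0,1,0,0,0,0,255,0,1,0,0,0,0,255,0,1,0,0,0,0,255,0,1,0,0,0,0,255,0,1,0,0,0,0,255,0,1,0,0,0,0,255,0,1,0,0,0,0,255,1,1,0,0,0,0,255,1,1,0,0,0,0,255,1,1,0,0,0,0,255,1,1,0,0,0,0,255])

```text
time: 37.33
position: [0.4791, -0.0325, 0.3224]
eef_rot: [[0.995, -0.098, 0.0], [-0.098, -0.995, -0.0], [0.0, 0.0, -1.0]]
contact_force: [-0.8, 0.0, -0.3]
width: 0.0446
grip_force: 25.0
```

Request:
carry_out(targets=[1,1,0,0,0,0,255,1,0.05,0,0,0,0,255,1,0,0,0,0,0,255,1,0,0,0,0,0,255,1,0,0,0,0,0,255,1,0,0,0,0,0,255,1,0,0,0,0,0,255,0.07,0,0,0,0,0,255,0,0,0,0,0,0,255])

```text
time: 38.45
position: [0.6172, -0.0662, 0.322]
eef_rot: [[0.995, -0.098, -0.001], [-0.098, -0.995, 0.0], [-0.001, 0.0, -1.0]]
contact_force: [-0.7, -0.3, -1.9]
width: 0.0443
grip_force: 25.0
```

```bash
python3 - <<'E'
from held import *
from plan import plan
S,_=snap('side','s11');cv2.imwrite('pics/l.png',held(S,.012));plan((.6175,-.066,.0645,-5.6))
E
```

```text
t 38.5 tcp [ 0.617  -0.0661  0.3222] tip z 0.1232 phi -5.61 w 0.0449 grip 25.0 F [-0.5  0.2 -1.4] tilt [-0.04  0.  ]
turn wz total -0.00; shift units [ 0.02 -0.01  2.94]; n=3 each [ 0.008 -0.002  0.978]
```

View pics/l.png

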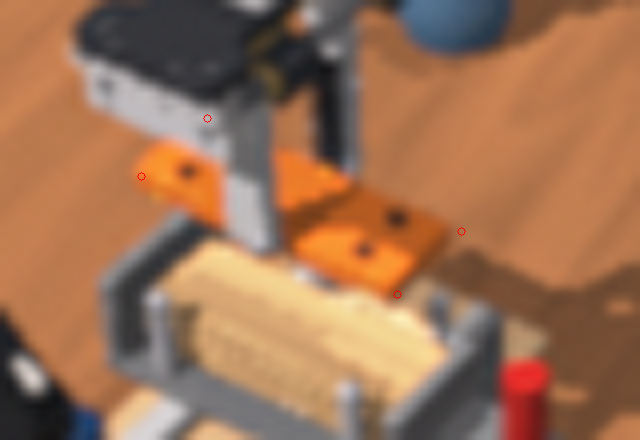

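The guide is held level and centred over three stacked slats (corners (135,172), (398,292)). Lower it, release, then go to the handle.

Request:
carry_out(targets=[0.02,0,0.7,0,0,0,255,0,0,0.7,0,0,0,255,0,0,0.5,0,0,0,255,0,0,0.5,0,0,0,255,0,0,0.3,0,0,0,255,0,0,0.24,0,0,0,255,0,0,0,0,0,0,255,0,0,0,0,0,0,60,0,0,0,0,0,0,60,0,0,0,0,0,0,60,0,0,-0.5,0,0,0,60,0,0,-1,0,0,0,60,0,0,-1,0,0,0,60,0,0,-1,0,0,0,60])

```text
time: 40.25
position: [0.6181, -0.0659, 0.3351]
eef_rot: [[0.995, -0.098, 0.001], [-0.098, -0.995, -0.0], [0.001, 0.0, -1.0]]
contact_force: [-0.8, -0.6, 0.5]
width: 0.0717
grip_force: 0.0
```

```bash
python3 - <<'E'
from h import *
from plan import plan
S,_=snap('side','s12')
plan((.5031,-.0548,.13,-5.6),(.5031,-.0548,.062,-5.6))
E
```

```text
t 40.3 tcp [ 0.6186 -0.066   0.3387] tip z 0.1397 phi -5.6 w 0.0722 grip 0.0 F [ 1.7 -0.1  1.9] tilt [ 0.39 -0.08]
turn wz total -0.00; shift units [-5.8   0.01  0.48]; n=6 each [-0.967  0.001  0.081]
turn wz total -0.00; shift units [0.  0.  3.4]; n=4 each [0.   0.   0.85]
```

Move to the handle and grip it; then look.

Request:
carry_out(targets=[-0.967,0,0,0,0,0,40,-0.967,0,0,0,0,0,40,-0.967,0,0,0,0,0,40,-0.967,0,0,0,0,0,40,-0.967,0,0,0,0,0,40,-0.967,0,0.48,0,0,0,40,0,0,0.85,0,0,0,40,0,0,0.85,0,0,0,40,0,0,0.85,0,0,0,40,0,0,0.85,0,0,0,40,0,0,0,0,0,0,40])

```text
time: 41.68
position: [0.5021, -0.0544, 0.2534]
eef_rot: [[0.995, -0.098, -0.004], [-0.098, -0.995, 0.001], [-0.005, -0.0, -1.0]]
contact_force: [0.1, -0.2, 0.2]
width: 0.0793
grip_force: 0.0
```

```bash
python3 - <<'E'
from h import *
from plan import plan
T,_=snap('top','t13');S,_=snap('side','s13')
cv2.imwrite('pics/m.png',np.hstack([cv2.resize(T[130:230,230:370],None,fx=3,fy=3,interpolation=cv2.INTER_CUBIC),cv2.resize(S[150:250,240:360],(360,300),interpolation=cv2.INTER_CUBIC)]))
plan((.5031,-.0548,.062,-5.6))
E
```

```text
t 41.77 tcp [ 0.5028 -0.0546  0.2557] tip z 0.0567 phi -5.6 w 0.0789 grip 0.0 F [ 0.6 -0.9  0.7] tilt [-0.01 -0.  ]
turn wz total -0.00; shift units [ 0.02  0.01 -0.26]; n=1 each [ 0.016  0.009 -0.265]
```

View pics/m.png

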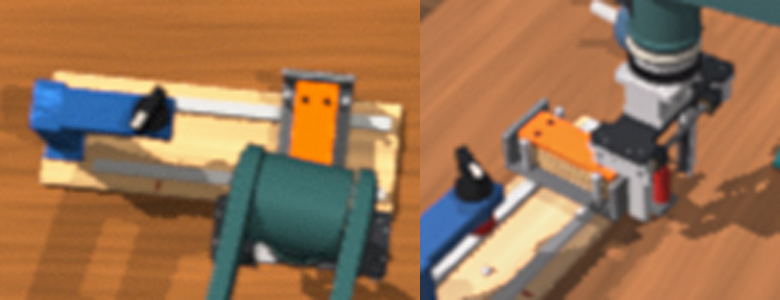

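The guide sits on the pack in the cradle, and the red handle (≈(660,185) in the right crop) is between the fingers. Grip and slide.

Request:
carry_out(targets=[0,0,0,0,0,0,255,0,0,0,0,0,0,255,0,0,0,0,0,0,255,0,0,0,0,0,0,255,0,0,0,0,0,0,255,0,0,0,0,0,0,255], force=20)

```text
time: 42.52
position: [0.5026, -0.0545, 0.2559]
eef_rot: [[0.995, -0.098, -0.0], [-0.098, -0.995, -0.0], [-0.0, 0.0, -1.0]]
contact_force: [0.1, -0.5, 1.2]
width: 0.0225
grip_force: 0.0
```

Request:
carry_out(targets=[0,-0.25,0,0,0,0,255,0,-0.5,0,0,0,0,255,0,-0.5,0,0,0,0,255,0,-0.5,0,0,0,0,255,0,-0.5,0,0,0,0,255,0,-0.5,0,0,0,0,255,0,-0.5,0,0,0,0,255,0,-0.5,0,0,0,0,255,0,-0.5,0,0,0,0,255,0,-0.5,0,0,0,0,255,0,-0.5,0,0,0,0,255,0,-0.5,0,0,0,0,255,0,-0.5,0,0,0,0,255,0,-0.5,0,0,0,0,255,0,-0.25,0,0,0,0,255,0,0,0,0,0,0,255,0,0,0,0,0,0,255])

```text
time: 44.65
position: [0.5163, 0.0848, 0.2559]
eef_rot: [[0.995, -0.098, 0.0], [-0.098, -0.995, 0.0], [0.0, -0.0, -1.0]]
contact_force: [2.8, 0.6, -1.5]
width: 0.0198
grip_force: 20.0
```

```bash
python3 - <<'E'
from h import *
from plan import plan
a=np.radians(-5.6);yj=np.array([-np.sin(a),np.cos(a)])
s=get_state();print('handle yj',s['position'][:2]@yj,'Fy',s['contact_force'][:2]@yj,'x',s['position'][:2]@[yj[1],-yj[0]])
E
```

```text
handle yj 0.13481700024550267 Fy 0.891536876284468 x 0.5055815296699913
```

Request:
carry_out(targets=[0,-0.25,0,0,0,0,255,0,-0.25,0,0,0,0,255,0,-0.25,0,0,0,0,255,0,0,0,0,0,0,255,0,0,0,0,0,0,255])

```text
time: 45.28
position: [0.5178, 0.0997, 0.2559]
eef_rot: [[0.995, -0.098, 0.0], [-0.098, -0.995, -0.0], [0.0, 0.0, -1.0]]
contact_force: [2.0, -1.9, -0.9]
width: 0.0197
grip_force: 20.0
```

Request:
carry_out(targets=[0,-0.1,0,0,0,0,255,0,0,0,0,0,0,255])

```text
time: 45.52
position: [0.518, 0.101, 0.2559]
eef_rot: [[0.995, -0.098, -0.0], [-0.098, -0.995, -0.002], [0.0, 0.002, -1.0]]
contact_force: [1.6, -5.1, -1.0]
width: 0.0196
grip_force: 20.0
```

Request:
carry_out(targets=[0,-0.1,0,0,0,0,255,0,0,0,0,0,0,255])

```text
time: 45.78
position: [0.5181, 0.1031, 0.2559]
eef_rot: [[0.995, -0.098, -0.0], [-0.098, -0.995, -0.002], [0.0, 0.002, -1.0]]
contact_force: [2.2, -4.0, -1.2]
width: 0.0197
grip_force: 20.0
```

Request:
carry_out(targets=[0,-0.1,0,0,0,0,255,0,0,0,0,0,0,255])

```text
time: 46.02
position: [0.5184, 0.1055, 0.2559]
eef_rot: [[0.995, -0.098, 0.0], [-0.098, -0.995, -0.001], [0.0, 0.001, -1.0]]
contact_force: [2.5, -2.7, -0.2]
width: 0.0196
grip_force: 20.0
```

Request:
carry_out(targets=[0,-0.1,0,0,0,0,255,0,0,0,0,0,0,255])

```text
time: 46.28
position: [0.5186, 0.1079, 0.2559]
eef_rot: [[0.995, -0.098, 0.0], [-0.098, -0.995, 0.0], [0.0, -0.0, -1.0]]
contact_force: [2.2, -2.3, -1.1]
width: 0.0198
grip_force: 20.0
```

Request:
carry_out(targets=[0,-0.1,0,0,0,0,255,0,0,0,0,0,0,255])

```text
time: 46.52
position: [0.5188, 0.1101, 0.2559]
eef_rot: [[0.995, -0.097, 0.0], [-0.097, -0.995, 0.001], [0.0, -0.001, -1.0]]
contact_force: [3.6, -0.7, -2.0]
width: 0.0196
grip_force: 20.0
```

Request:
carry_out(targets=[0,-0.1,0,0,0,0,255,0,0,0,0,0,0,255])

```text
time: 46.78
position: [0.519, 0.1122, 0.2559]
eef_rot: [[0.995, -0.097, 0.001], [-0.097, -0.995, 0.001], [0.0, -0.001, -1.0]]
contact_force: [4.2, 0.6, -2.6]
width: 0.0195
grip_force: 20.0
```

Request:
carry_out(targets=[0,-0.1,0,0,0,0,255,0,0,0,0,0,0,255])

```text
time: 47.02
position: [0.5192, 0.114, 0.2559]
eef_rot: [[0.995, -0.097, 0.0], [-0.097, -0.995, 0.001], [0.0, -0.001, -1.0]]
contact_force: [4.9, -0.1, -3.4]
width: 0.0197
grip_force: 20.0
```

Request:
carry_out(targets=[0,-0.1,0,0,0,0,255,0,0,0,0,0,0,255])

```text
time: 47.28
position: [0.5193, 0.1152, 0.2559]
eef_rot: [[0.995, -0.098, 0.0], [-0.098, -0.995, -0.002], [0.0, 0.002, -1.0]]
contact_force: [3.2, -4.0, -1.8]
width: 0.0198
grip_force: 20.0
```

Request:
carry_out(targets=[0,-0.05,0,0,0,0,255,0,0,0,0,0,0,255])

```text
time: 47.52
position: [0.5194, 0.1157, 0.2559]
eef_rot: [[0.995, -0.098, -0.0], [-0.098, -0.995, -0.003], [0.0, 0.003, -1.0]]
contact_force: [3.7, -5.9, -1.3]
width: 0.0196
grip_force: 20.0
```

```bash
python3 - <<'E'
from h import *
a=np.radians(-5.6);yj=np.array([-np.sin(a),np.cos(a)]);xj=np.array([yj[1],-yj[0]])
T,_=snap('top','t14');S,_=snap('side','s14')
s=get_state();p=s['position'][:2];print('handle',p@xj,p@yj,'F',s['contact_force'][:2]@yj)
F=lambda u,n,z:(lambda w:(np.array([w@xj,w@yj]).round(4)))(onz(n,[u],z)[0,:2])
for n,im,lo in(('top',T,(10,200,120)),('side',S,(10,165,120))):
    for c in blobs(n,im,lo,(20,255,255),15):
        q=onz(n,c[:,0,:],.072)[:,:2];j=np.c_[q@xj,q@yj];print(n,'guide xj',np.percentile(j[:,0],[2,98]).round(4),'yj',np.percentile(j[:,1],[5,95]).round(4),cv2.boundingRect(c))
E
```

```text
handle 0.5056455311751967 0.16579135397929678 F -4.591869638630224
top guide xj [0.6484 0.6867] yj [0.1376 0.1824] (278, 153, 15, 13)
side guide xj [0.6094 0.6272] yj [0.172  0.1932] (254, 230, 6, 7)
```

Request:
carry_out(targets=[0,0,0,0,0,0,60,0,0,0,0,0,0,60,0,0,0,0,0,0,60,0,0,-0.7,0,0,0,60,0,0,-1,0,0,0,60,0,0,-1,0,0,0,60,-1,0,-1,0,0,0,60,-1,0,0,0,0,0,60,-1,0,0,0,0,0,60,-1,0,0,0,0,0,60,-1,0,0,0,0,0,60,-1,0,0,0,0,0,60])

```text
time: 49.12
position: [0.3992, 0.1285, 0.331]
eef_rot: [[0.995, -0.098, 0.001], [-0.098, -0.995, 0.0], [0.001, -0.001, -1.0]]
contact_force: [-0.6, 0.8, 1.1]
width: 0.072
grip_force: 0.0
```

```bash
cat > sled.py <<'E'
from h import *
a=np.radians(-5.6);yj=np.array([-np.sin(a),np.cos(a)]);xj=np.array([yj[1],-yj[0]])
def sled(T,S):
    for n,im,lo in(('top',T,(10,200,120)),('side',S,(10,165,120))):
        for c in blobs(n,im,lo,(20,255,255),15):
            q=onz(n,c[:,0,:],.072)[:,:2];j=np.c_[q@xj,q@yj];print(n,'guide xj',np.percentile(j[:,0],[2,98]).round(4),'yj',np.percentile(j[:,1],[5,95]).round(4),cv2.boundingRect(c))
        hh=cv2.cvtColor(im,cv2.COLOR_BGR2HSV);m=cv2.inRange(hh,(0,150,60),(8,255,255))|cv2.inRange(hh,(172,150,60),(180,255,255))
        for k in cv2.findContours(m,cv2.RETR_EXTERNAL,cv2.CHAIN_APPROX_NONE)[0]:
            x,y,w,h=cv2.boundingRect(k);q=onz(n,[[x+w/2-.5,y+h/2-.5]],.092 if n=='top' else .08)[0,:2]
            if q@xj<.56 and q@yj<.27 and q@xj>.45: print(n,'handle',(x,y,w,h),(q@xj).round(4),(q@yj).round(4))
E
python3 - <<'E'
from sled import *
print('before');sled(cv2.imread('pics/t1.png'),cv2.imread('pics/s1.png'))
T,_=snap('top','t15');S,_=snap('side','s15');sled(T,S)
s=get_state();print(s['position'],s['time'])
cv2.imwrite('pics/n.png',np.hstack([cv2.resize(T[135:225,240:370],None,fx=3,fy=3,interpolation=cv2.INTER_CUBIC),cv2.resize(S[180:270,210:340],(390,270),interpolation=cv2.INTER_CUBIC)]))
E
```

```text
before
top guide xj [0.3321 0.4603] yj [0.3707 0.4224] (194, 213, 19, 41)
top handle (327, 209, 6, 7) 0.504 -0.005
side guide xj [0.314 0.44 ] yj [0.4153 0.4656] (241, 322, 51, 40)
side handle (317, 205, 7, 13) 0.5049 0.0018
top guide xj [0.5547 0.6042] yj [0.1373 0.1815] (275, 177, 15, 16)
top guide xj [0.6451 0.6866] yj [0.1372 0.181 ] (278, 153, 15, 14)
top handle (275, 204, 7, 6) 0.505 0.1615
side guide xj [0.5549 0.6271] yj [0.1452 0.1929] (254, 227, 27, 17)
side handle (286, 238, 7, 13) 0.5059 0.1694
[0.39876301 0.12863757 0.33103631] 49.225
```

Request:
carry_out(targets=[0,0,-0.35,0,0,-1,20,0,0,-0.35,0,0,-1,20,0,0,-0.35,0,0,-1,20,0,0,-0.35,0,0,-1,20,0,0,-0.35,0,0,-1,20,0,0,-0.35,0,0,-1,20,0,0,-0.35,0,0,-1,20,0,0,-0.35,0,0,-1,20,0,0,-0.35,0,0,-1,20,0,0,-0.35,0,0,-1,20,0,0,0,0,0,-1,20,0,0,0,0,0,-1,20,0,0,0,0,0,-1,20,0,0,0,0,0,-1,20,0,0,0,0,0,-1,20,0,0,0,0,0,-1,20,0,0,0,0,0,-1,20,0,0,0,0,0,-1,20,0,0,0,0,0,-1,20,0,0,0,0,0,-1,20])

```text
time: 51.72
position: [0.4006, 0.1283, 0.4006]
eef_rot: [[0.267, 0.964, 0.001], [0.964, -0.267, 0.0], [0.0, 0.001, -1.0]]
contact_force: [-0.2, -0.0, -0.3]
width: 0.0864
grip_force: 0.0
```

Request:
carry_out(targets=[0,0,0,0,0,-1,20,0,0,0,0,0,-1,20,0,0,0,0,0,-1,20,0,0,0,0,0,-1,20,0,0,0,0,0,-1,20,0,0,0,0,0,-1,20,0,0,0,0,0,-1,20,0,0,0,0,0,-1,20,0,0,0,0,0,-1,20,0,0,0,0,0,-1,20,0,0,0,0,0,-1,20,0,0,0,0,0,-1,20,0,0,0,0,0,-1,20,0,0,0,0,0,-1,20,0,0,0,0,0,-1,20,0,0,0,0,0,-1,20,0,0,0,0,0,-1,20,0,0,0,0,0,-1,20,0,0,0,0,0,-0.65,20,0,0,0,0,0,0,20])

```text
time: 54.22
position: [0.4005, 0.1283, 0.4005]
eef_rot: [[-0.857, 0.516, 0.001], [0.516, 0.857, 0.0], [-0.001, 0.001, -1.0]]
contact_force: [-0.5, -0.5, -0.1]
width: 0.0868
grip_force: 0.0
```

```bash
python3 - <<'E'
from sled import *
from plan import plan
T,_=snap('top','t16')
# knob: bar pixels, dark and white dash together, at z=.18
H=cv2.cvtColor(T,cv2.COLOR_BGR2HSV)
m=cv2.inRange(H,(0,0,0),(180,255,60));m[:,:266]=0;m[:,292:]=0;m[:154]=0;m[178:]=0
w=cv2.inRange(H,(0,0,150),(180,60,255));w[:,:268]=0;w[:,284:]=0;w[:160]=0;w[180:]=0
for k in(m,w):
    ys,xs=np.nonzero(k);print(len(xs),xs.mean(),ys.mean(),(lambda q:(q@xj,q@yj))(onz('top',[[xs.mean(),ys.mean()]],.18)[0,:2]))
print(get_state()['joint_positions'].round(3))
plan((.634,.1003,.2,149),(.634,.1003,.151,149))
E
```

```text
113 280.7699115044248 167.52212389380531 (np.float64(0.6153688961944161), np.float64(0.15584194981993302))
16 273.875 166.625 (np.float64(0.6160408683158448), np.float64(0.1771399733374955))
[ 0.175 -0.206  1.657 -0.     1.69  -0.854]
t 54.27 tcp [0.4004 0.1283 0.4004] tip z 0.2014 phi 148.95 w 0.0864 grip 0.0 F [-0.1 -0.1 -0.2] tilt [0.05 0.  ]
turn wz total -0.01; shift units [-10.73   4.81   0.07]; n=11 each [-0.976  0.438  0.006]
turn wz total -0.00; shift units [0.   0.   2.45]; n=3 each [0.    0.    0.817]
```

Request:
carry_out(targets=[-0.976,0.438,0,0,0,0,20,-0.976,0.438,0,0,0,0,20,-0.976,0.438,0,0,0,0,20,-0.976,0.438,0,0,0,0,20,-0.976,0.438,0,0,0,0,20,-0.976,0.438,0,0,0,0,20,-0.976,0.438,0,0,0,0,20,-0.976,0.438,0,0,0,0,20,-0.976,0.438,0,0,0,0,20,-0.976,0.438,0,0,0,0,20,-0.976,0.438,0,0,0,0,20,0,0,0.82,0,0,0,60,0,0,0.82,0,0,0,60,0,0,0.82,0,0,0,60,0,0,0,0,0,0,60])

```text
time: 56.15
position: [0.6327, 0.1005, 0.3479]
eef_rot: [[-0.857, 0.515, -0.005], [0.515, 0.857, -0.0], [0.004, -0.003, -1.0]]
contact_force: [-0.0, -0.9, 0.9]
width: 0.0719
grip_force: 0.0
```

Request:
carry_out(targets=[0,0,0,0,0,0,255,0,0,0,0,0,0,255,0,0,0,0,0,0,255,0,0,0,0,0,0,255,0,0,0,0,0,0,255,0,0,0,0,0,0,255,0,0,0,0,0,0,255], force=12)

```text
time: 57.02
position: [0.6343, 0.1017, 0.3507]
eef_rot: [[-0.858, 0.514, 0.003], [0.514, 0.858, 0.004], [-0.001, 0.005, -1.0]]
contact_force: [4.4, 5.3, -0.8]
width: 0.0141
grip_force: 11.9
```

```bash
python3 - <<'E'
from sled import *
from plan import plan
T,_=snap('top','t17');S,_=snap('side','s17')
plan((.634,.1003,.151,149));print(get_state()['moment'].round(2))
cv2.imwrite('pics/o.png',np.hstack([cv2.resize(T[135:225,240:370],None,fx=3,fy=3,interpolation=cv2.INTER_CUBIC),cv2.resize(S[180:270,210:340],(390,270),interpolation=cv2.INTER_CUBIC)]))
E
```

```text
t 57.12 tcp [0.6343 0.1018 0.3507] tip z 0.1517 phi 149.07 w 0.014 grip 11.9 F [ 3.6  5.1 -1.2] tilt [0.2  0.22]
turn wz total 0.02; shift units [-0.02 -0.07  0.03]; n=1 each [-0.024 -0.07   0.035]
[ 0.78 -0.77 -0.08]
```

Request:
carry_out(targets=[0,0.1,0,0,0,0,255,0,0,0,0,0,0,255,0,0,0,0,0,1,255,0,0,0,0,0,1,255,0,0,0,0,0,1,255,0,0,0,0,0,1,255,0,0,0,0,0,1,255,0,0,0,0,0,1,255,0,0,0,0,0,1,255,0,0,0,0,0,1,255,0,0,0,0,0,1,255,0,0,0,0,0,1,255], force=25)

```text
time: 58.62
position: [0.6349, 0.1024, 0.3507]
eef_rot: [[-0.324, 0.946, 0.001], [0.946, 0.324, 0.001], [0.001, 0.002, -1.0]]
contact_force: [2.6, 1.9, -0.0]
width: 0.014
grip_force: 25.0
```

```bash
python3 - <<'E'
from plan import *
plan();s=get_state();R=s['eef_rot'];print('tool F',(R.T@s['contact_force']).round(1),s['moment'].round(2))
E
```

```text
t 58.62 tcp [0.6349 0.1024 0.3507] tip z 0.1517 phi 108.9 w 0.014 grip 25.0 F [ 2.6  1.9 -0. ] tilt [0.08 0.07]
tool F [0.9 3.  0. ] [ 0.49 -0.56  0.11]
```

Request:
carry_out(targets=[0,0.05,0,0,0,1,255,0,0,0,0,0,1,255,0,0,0,0,0,1,255,0,0,0,0,0,1,255,0,0,0,0,0,1,255,0,0,0,0,0,1,255,0,0,0,0,0,1,255,0,0,0,0,0,1,255,0,0,0,0,0,1,255,0,0,0,0,0,1,255,0,0,0,0,0,1,255,0,0,0,0,0,1,255,0,0,0,0,0,1,255,0,0,0,0,0,1,255,0,0,0,0,0,1,255,0,0,0,0,0,1,255,0,0,0,0,0,1,255,0,0,0,0,0,1,255])

```text
time: 60.88
position: [0.6355, 0.1025, 0.3507]
eef_rot: [[0.8, 0.6, -0.0], [0.6, -0.8, 0.0], [0.0, -0.0, -1.0]]
contact_force: [0.9, 2.0, 0.1]
width: 0.0142
grip_force: 25.0
```

Request:
carry_out(targets=[0,0,0,0,0,1,255,0,0,0,0,0,1,255,0,0,0,0,0,1,255,0,0,0,0,0,1,255,0,0,0,0,0,1,255,0,0,0,0,0,1,255,0,0,0,0,0,1,255,0,0,0,0,0,1,255,0,0,0,0,0,1,255,0,0,0,0,0,1,255,0,0,0,0,0,1,255,0,0,0,0,0,1,255,0,0,0,0,0,1,255,0,0,0,0,0,1,255,0,0,0,0,0,1,255,0,0,0,0,0,1,255,0,0,0,0,0,1,255])

```text
time: 63.0
position: [0.6355, 0.1023, 0.3507]
eef_rot: [[0.856, -0.517, -0.0], [-0.517, -0.856, -0.0], [-0.0, 0.0, -1.0]]
contact_force: [1.6, 0.5, -0.8]
width: 0.0141
grip_force: 25.0
```

```bash
python3 - <<'E'
from plan import *
plan();s=get_state();R=s['eef_rot'];print('tool F',(R.T@s['contact_force']).round(1),s['moment'].round(2),s['joint_positions'].round(2))
E
```

```text
t 63.0 tcp [0.6355 0.1023 0.3507] tip z 0.1517 phi -31.13 w 0.0141 grip 25.0 F [ 1.6  0.5 -0.8] tilt [-0.01 -0.01]
tool F [ 1.1 -1.3  0.8] [ 0.24 -0.23  0.06] [ 0.07  0.31  1.21 -0.    1.62  2.19]
```

Request:
carry_out(targets=[0,0,0,0,0,0,60,0,0,0,0,0,0,60,0,0,0,0,0,0,60,0,0,-1,0,0,0,60,0,0,-1,0,0,0,60,0,0,0,0,0,-1,60,0,0,0,0,0,-1,60,0,0,0,0,0,-1,60,0,0,0,0,0,-1,60,0,0,0,0,0,-1,60,0,0,0,0,0,-1,60,0,0,0,0,0,-1,60,0,0,0,0,0,-1,60,0,0,0,0,0,-1,60,0,0,0,0,0,-1,60,0,0,0,0,0,-1,60,0,0,0,0,0,-1,60,0,0,0,0,0,-1,60,0,0,0,0,0,-1,60,0,0,0,0,0,-1,60])

```text
time: 65.5
position: [0.6356, 0.1023, 0.3906]
eef_rot: [[0.873, 0.487, -0.0], [0.487, -0.873, -0.0], [-0.0, 0.0, -1.0]]
contact_force: [0.8, -1.1, -0.1]
width: 0.0719
grip_force: 0.0
```

Request:
carry_out(targets=[0,0,0,0,0,-1,60,0,0,0,0,0,-1,60,0,0,0,0,0,-1,60,0,0,0,0,0,-1,60,0,0,0,0,0,-1,60,0,0,0,0,0,-1,60,0,0,0,0,0,-1,60,0,0,0,0,0,-1,60,0,0,0,0,0,-1,60,0,0,0,0,0,-1,60,0,0,0,0,0,-1,60,0,0,0,0,0,-1,60,0,0,0,0,0,-1,60,0,0,0,0,0,-1,60,0,0,0,0,0,-1,60])

```text
time: 67.38
position: [0.6356, 0.1023, 0.3907]
eef_rot: [[0.015, 1.0, -0.0], [1.0, -0.015, -0.0], [-0.0, -0.0, -1.0]]
contact_force: [0.8, 0.9, 0.4]
width: 0.072
grip_force: 0.0
```

Request:
carry_out(targets=[0,0,0,0,0,-1,60,0,0,0,0,0,-1,60,0,0,0,0,0,-1,60,0,0,0,0,0,-1,60,0,0,0,0,0,-1,60,0,0,0,0,0,-1,60,0,0,0,0,0,-1,60,0,0,0,0,0,-1,60,0,0,0,0,0,-1,60,0,0,0,0,0,-1,60,0,0,0,0,0,-1,60,0,0,0,0,0,-1,60,0,0,0,0,0,-1,60,0,0,0,0,0,-1,60,0,0,0,0,0,-1,60,0,0,0,0,0,0,60])

```text
time: 69.38
position: [0.6356, 0.1023, 0.3906]
eef_rot: [[-0.857, 0.516, -0.0], [0.516, 0.857, -0.0], [-0.0, -0.0, -1.0]]
contact_force: [-0.8, 0.1, -0.7]
width: 0.072
grip_force: 0.0
```

```bash
python3 - <<'E'
from plan import *
from sled import *
S,_=snap('side','s18');T,_=snap('top','t18');sled(T,S)
plan((.6355,.1023,.1515,149))
c=np.r_[.6355*1,.1023]
for n,im in(('side',S),('side1',cv2.imread('pics/s1.png'))):
    h=cv2.cvtColor(im,cv2.COLOR_BGR2HSV);m=cv2.inRange(h,(0,120,60),(8,255,255))|cv2.inRange(h,(170,120,60),(180,255,255))
    m[:195]=0;m[285:]=0;m[:,:235]=0;m[:,300:]=0
    ys,xs=np.nonzero(m);print(n,sorted(zip(ys,xs))[:50])
print([proj('side',[[.6355,.1023,z]]).round(1).tolist() for z in(.06,.072,.09,.104)])
E
```

```text
top guide xj [0.5546 0.604 ] yj [0.1604 0.1815] (275, 177, 7, 16)
side guide xj [0.5549 0.6263] yj [0.1451 0.1929] (254, 227, 27, 17)
side handle (286, 238, 7, 13) 0.5059 0.1694
t 69.47 tcp [0.6356 0.1024 0.3907] tip z 0.1917 phi 148.94 w 0.072 grip 0.0 F [ 0.2 -0.4  0.1] tilt [-0.   -0.01]
turn wz total -0.01; shift units [ 0.   -0.    2.01]; n=3 each [ 0.001 -0.002  0.669]
side [(np.int64(223), np.int64(263)), (np.int64(224), np.int64(262)), (np.int64(224), np.int64(263)), (np.int64(224), np.int64(264)), (np.int64(225), np.int64(262)), (np.int64(225), np.int64(263)), (np.int64(225), np.int64(264)), (np.int64(225), np.int64(265)), (np.int64(226), np.int64(262)), (np.int64(226), np.int64(263)), (np.int64(226), np.int64(264)), (np.int64(226), np.int64(265)), (np.int64(227), np.int64(258)), (np.int64(227), np.int64(259)), (np.int64(227), np.int64(260)), (np.int64(227), np.int64(261)), (np.int64(227), np.int64(262)), (np.int64(227), np.int64(263)), (np.int64(227), np.int64(264)), (np.int64(227), np.int64(265)), (np.int64(228), np.int64(257)), (np.int64(228), np.int64(258)), (np.int64(22
[... 1063 characters left out ...]
4), np.int64(264)), (np.int64(225), np.int64(260)), (np.int64(225), np.int64(261)), (np.int64(225), np.int64(262)), (np.int64(225), np.int64(263)), (np.int64(225), np.int64(264)), (np.int64(226), np.int64(259)), (np.int64(226), np.int64(260)), (np.int64(226), np.int64(261)), (np.int64(226), np.int64(262)), (np.int64(226), np.int64(263)), (np.int64(227), np.int64(258)), (np.int64(227), np.int64(259)), (np.int64(227), np.int64(260)), (np.int64(227), np.int64(261)), (np.int64(227), np.int64(262)), (np.int64(227), np.int64(263)), (np.int64(247), np.int64(274)), (np.int64(247), np.int64(275)), (np.int64(248), np.int64(276))]
[[[260.7, 231.1]], [[260.3, 228.6]], [[259.7, 224.7]], [[259.2, 221.6]]]
```

Request:
carry_out(targets=[0,0,0.67,0,0,0,60,0,0,0.67,0,0,0,60,0,0,0.67,0,0,0,60,0,0,0,0,0,0,60,0,0,0,0,0,0,255,0,0,0,0,0,0,255,0,0,0,0,0,0,255,0,0,0,0,0,0,255,0,0,0,0,0,0,255,0,0,0,0,0,0,255,0,0,0,0,0,0,255])

```text
time: 70.85
position: [0.6356, 0.1023, 0.3504]
eef_rot: [[-0.857, 0.515, -0.0], [0.515, 0.857, -0.0], [-0.0, -0.0, -1.0]]
contact_force: [-0.4, -0.6, 0.6]
width: 0.0136
grip_force: 25.0
```

```bash
cat > q.py <<'E'
from plan import *
plan();s=get_state();R=s['eef_rot'];print('tool F',(R.T@s['contact_force']).round(1),s['moment'].round(3))
E
python3 q.py
```

```text
t 70.85 tcp [0.6356 0.1023 0.3504] tip z 0.1514 phi 148.99 w 0.0136 grip 25.0 F [-0.4 -0.6  0.6] tilt [-0.01 -0.02]
tool F [ 0.  -0.7 -0.6] [-0.04  -0.15   0.033]
```

Request:
carry_out(targets=[0,0,0,0,0,1,255,0,0,0,0,0,1,255,0,0,0,0,0,1,255,0,0,0,0,0,1,255,0,0,0,0,0,1,255,0,0,0,0,0,1,255,0,0,0,0,0,1,255,0,0,0,0,0,1,255,0,0,0,0,0,1,255,0,0,0,0,0,1,255])

```text
time: 72.1
position: [0.6355, 0.1023, 0.3505]
eef_rot: [[-0.323, 0.946, -0.0], [0.946, 0.323, -0.001], [-0.0, -0.001, -1.0]]
contact_force: [-1.6, -1.4, 0.8]
width: 0.0136
grip_force: 25.0
```

```bash
python3 q.py
```

```text
t 72.1 tcp [0.6355 0.1023 0.3505] tip z 0.1515 phi 108.87 w 0.0136 grip 25.0 F [-1.6 -1.4  0.8] tilt [-0.03 -0.03]
tool F [-0.8 -1.9 -0.8] [-0.124  0.002  0.112]
```

Request:
carry_out(targets=[0,0,0,0,0,1,255,0,0,0,0,0,1,255,0,0,0,0,0,1,255])

```text
time: 72.47
position: [0.6354, 0.1022, 0.3505]
eef_rot: [[-0.12, 0.993, -0.001], [0.993, 0.12, -0.001], [-0.001, -0.001, -1.0]]
contact_force: [-1.0, 0.0, 0.7]
width: 0.0138
grip_force: 25.0
```

```bash
python3 q.py
```

```text
t 72.47 tcp [0.6354 0.1022 0.3505] tip z 0.1515 phi 96.87 w 0.0138 grip 25.0 F [-1.   0.   0.7] tilt [-0.04 -0.03]
tool F [ 0.1 -0.9 -0.7] [-0.141  0.049  0.112]
```

Request:
carry_out(targets=[0,0,0,0,0,1,255,0,0,0,0,0,1,255,0,0,0,0,0,1,255])

```text
time: 72.85
position: [0.6354, 0.1022, 0.3505]
eef_rot: [[0.089, 0.996, -0.001], [0.996, -0.089, -0.001], [-0.001, -0.001, -1.0]]
contact_force: [-2.0, -1.3, -0.0]
width: 0.0137
grip_force: 25.0
```

```bash
python3 q.py
```

```text
t 72.85 tcp [0.6354 0.1022 0.3505] tip z 0.1515 phi 84.87 w 0.0137 grip 25.0 F [-2.  -1.3 -0. ] tilt [-0.04 -0.04]
tool F [-1.5 -1.8  0. ] [-0.172  0.052  0.125]
```

Request:
carry_out(targets=[0,0,0,0,0,1,255,0,0,0,0,0,1,255,0,0,0,0,0,1,255])

```text
time: 73.22
position: [0.6354, 0.1022, 0.3505]
eef_rot: [[0.294, 0.956, -0.001], [0.956, -0.294, -0.001], [-0.001, -0.001, -1.0]]
contact_force: [-0.3, -1.0, 0.5]
width: 0.0134
grip_force: 25.0
```

```bash
python3 q.py
```

```text
t 73.22 tcp [0.6354 0.1022 0.3505] tip z 0.1515 phi 72.87 w 0.0134 grip 25.0 F [-0.3 -1.   0.5] tilt [-0.05 -0.03]
tool F [-1.   0.  -0.5] [-0.154  0.135  0.108]
```

Request:
carry_out(targets=[0,0,0,0,0,1,255,0,0,0,0,0,1,255,0,0,0,0,0,1,255,0,0,0,0,0,1,255])

```text
time: 73.72
position: [0.6353, 0.1023, 0.3504]
eef_rot: [[0.546, 0.838, -0.001], [0.838, -0.546, -0.001], [-0.001, -0.001, -1.0]]
contact_force: [-1.3, 0.1, 1.4]
width: 0.0138
grip_force: 25.0
```

```bash
python3 q.py|tail -1
```

```text
tool F [-0.7 -1.1 -1.3] [-0.095  0.149  0.1  ]
```

Request:
carry_out(targets=[0,0,0,0,0,1,255,0,0,0,0,0,1,255,0,0,0,0,0,1,255,0,0,0,0,0,1,255])

```text
time: 74.22
position: [0.6353, 0.1023, 0.3505]
eef_rot: [[0.756, 0.655, -0.001], [0.655, -0.756, -0.0], [-0.001, -0.0, -1.0]]
contact_force: [-1.3, -0.7, 0.4]
width: 0.0139
grip_force: 25.0
```

```bash
python3 q.py|tail -1
```

```text
tool F [-1.4 -0.3 -0.4] [-0.07   0.228  0.105]
```

Request:
carry_out(targets=[0,0,0,0,0,1,255,0,0,0,0,0,1,255,0,0,0,0,0,1,255,0,0,0,0,0,1,255])

```text
time: 74.72
position: [0.6353, 0.1024, 0.3505]
eef_rot: [[0.907, 0.421, -0.001], [0.421, -0.907, -0.0], [-0.001, -0.0, -1.0]]
contact_force: [-1.9, -0.4, -0.0]
width: 0.0141
grip_force: 25.0
```

```bash
python3 q.py
```

```text
t 74.72 tcp [0.6353 0.1024 0.3505] tip z 0.1515 phi 24.89 w 0.0141 grip 25.0 F [-1.9 -0.4 -0. ] tilt [-0.07 -0.02]
tool F [-1.9 -0.4  0. ] [-0.084  0.295  0.132]
```

```bash
python3 - <<'E'
from h import *
S,_=snap('side','s19')
cs=[cv2.resize(cv2.imread(f'pics/{k}.png')[205:245,240:285],(390,347),interpolation=cv2.INTER_CUBIC) for k in('s18','s19')]
cv2.imwrite('pics/p.png',np.hstack(cs))
E
```

```text
(no output)
```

View pics/p.png

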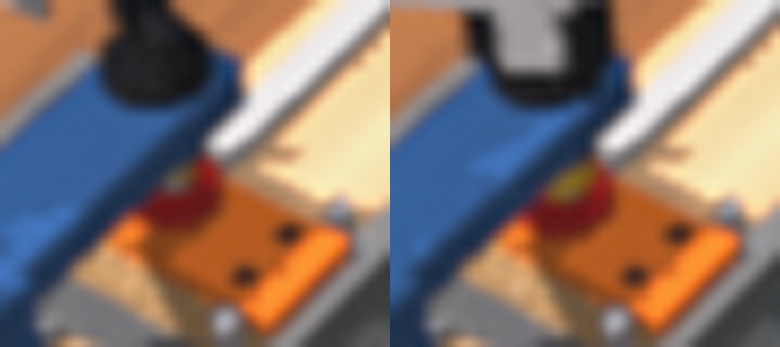

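The right crop (now) against the left (before) shows the red foot down on the orange guide and the yellow collar closer to it. This fits the predicted touch at 270°. Finish the quarter turn.

Request:
carry_out(targets=[0,0,0,0,0,1,255,0,0,0,0,0,1,255,0,0,0,0,0,1,255,0,0,0,0,0,1,255,0,0,0,0,0,1,255,0,0,0,0,0,1,255,0,0,0,0,0,1,255,0,0,0,0,0,0.62,255,0,0,0,0,0,0,255,0,0,0,0,0,0,255])

```text
time: 76.03
position: [0.6353, 0.1024, 0.3504]
eef_rot: [[0.996, -0.095, -0.001], [-0.095, -0.996, -0.0], [-0.001, 0.0, -1.0]]
contact_force: [-2.6, 0.7, 1.7]
width: 0.0138
grip_force: 25.0
```

```bash
python3 q.py; python3 - <<'E'
from h import *
# edges of foot (red) along the image column through the foot axis, in time
S,_=snap('side','s20')
for k in('s1','s18','s19','s20'):
    im=cv2.imread(f'pics/{k}.png');h=cv2.cvtColor(im,cv2.COLOR_BGR2HSV)
    for nm,m in(('red',cv2.inRange(h,(0,150,60),(7,255,200))|cv2.inRange(h,(172,150,60),(180,255,200))),('yel',cv2.inRange(h,(18,120,80),(32,255,255)))):
        m[:216]=0;m[238:]=0;m[:,:252]=0;m[:,268:]=0
        ys,xs=np.nonzero(m);print(k,nm,len(ys),ys.mean().round(2) if len(ys) else '',(ys.min(),ys.max()) if len(ys) else '')
E
```

```text
t 76.03 tcp [0.6353 0.1024 0.3504] tip z 0.1514 phi -5.43 w 0.0138 grip 25.0 F [-2.6  0.7  1.7] tilt [-0.08 -0.  ]
tool F [-2.6 -0.5 -1.7] [ 0.005  0.616 -0.083]
s1 red 18 225.44 (np.int64(223), np.int64(227))
s1 yel 0  
s18 red 43 227.86 (np.int64(224), np.int64(231))
s18 yel 0  
s19 red 46 228.96 (np.int64(225), np.int64(232))
s19 yel 9 225.67 (np.int64(224), np.int64(227))
s20 red 41 229.02 (np.int64(225), np.int64(232))
s20 yel 9 225.78 (np.int64(224), np.int64(227))
```

Request:
carry_out(targets=[0,0,0,0,0,0,60,0,0,0,0,0,0,60,0,0,0,0,0,0,60,0,0,-1,0,0,0,60,0,0,-1,0,0,0,60,0,0,-1,0,0,0,60,-1,0,0,0,0,0,60,-1,0,0,0,0,0,60,-1,0,0,0,0,0,60,-1,0,0,0,0,0,60,-1,0,0,0,0,0,60,-1,0,0,0,0,0,60,-1,0,0,0,0,0,60,-1,0,0,0,0,0,60,-1,0,0,0,0,0,60,-1,0,0,0,0,0,60,-1,0,0,0,0,0,60,0,0,0,0,0,0,60])

```text
time: 78.32
position: [0.4159, 0.1236, 0.411]
eef_rot: [[0.995, -0.095, 0.002], [-0.095, -0.995, 0.0], [0.002, -0.0, -1.0]]
contact_force: [0.6, 0.2, -0.5]
width: 0.072
grip_force: 0.0
```

```bash
python3 - <<'E'
from sled import *
T,_=snap('top','t21');S,_=snap('side','s21');sled(T,S)
H=cv2.cvtColor(T,cv2.COLOR_BGR2HSV)
m=cv2.inRange(H,(0,0,0),(180,255,60));m[:,:262]=0;m[:,292:]=0;m[:150]=0;m[182:]=0
n_,l,st,ce=cv2.connectedComponentsWithStats(m);print('dark',st[1:].tolist())
w=cv2.inRange(H,(0,0,150),(180,70,255));w[:,:264]=0;w[:,286:]=0;w[:155]=0;w[182:]=0
n_,l,st,ce=cv2.connectedComponentsWithStats(w)
for i in range(1,n_): q=onz('top',[ce[i]],.18)[0,:2];print('white',st[i].tolist(),q@xj,q@yj)
# bystanders: change against first picture
A=cv2.imread('pics/t1.png')
for nm,(x0,y0,x1,y1) in dict(bird=(400,135,432,172),pliers=(198,150,235,212)).items():
    print(nm,cv2.absdiff(A[y0:y1,x0:x1],T[y0:y1,x0:x1]).mean())
print(get_state()['time'])
E
```

```text
top guide xj [0.5547 0.6042] yj [0.1373 0.1815] (275, 177, 15, 16)
top guide xj [0.645  0.6867] yj [0.1372 0.1803] (279, 153, 14, 14)
top handle (275, 204, 7, 6) 0.505 0.1615
side guide xj [0.5549 0.6263] yj [0.1453 0.1929] (254, 227, 27, 17)
side handle (286, 238, 7, 13) 0.5059 0.1694
dark [[275, 151, 2, 2, 4], [275, 158, 12, 18, 105]]
white [273, 155, 2, 3, 4] 0.6489400675064367 0.18136441335071324
white [264, 160, 8, 1, 8] 0.6346122857877735 0.19897510775960267
white [273, 160, 1, 1, 1] 0.6362882781206851 0.18220146658398975
white [277, 168, 3, 5, 12] 0.6063368969680096 0.16357765106892108
bird 3.1576576576576576
pliers 6.070473699505958
78.425
```

```bash
python3 - <<'E'
from h import *
for k in('t1','t21'):
    im=cv2.imread(f'pics/{k}.png')
    print(k,[(cv2.boundingRect(c)) for c in blobs('top',im,(0,190,90),(6,255,255),15) if cv2.boundingRect(c)[0]<235],[cv2.boundingRect(c) for c in blobs('top',im,(95,80,30),(120,255,255),30) if 395<cv2.boundingRect(c)[0]<440])
print(ctrl.sign_off())
E
```

```text
t1 [(213, 163, 15, 24), (208, 159, 8, 26)] [(409, 151, 17, 16)]
t21 [(213, 163, 15, 25), (208, 159, 8, 26)] [(409, 151, 17, 16)]
the job is handed in; nothing more can be done
None
```

I handed the job in at about 78 s: three cedar slats and the orange guide are stacked in the cradle and the sled sits at the clamp station. The knob is one quarter turn past where the foot should touch, a point calculated from the stack height because the torque showed no clear touch, though the pictures agree. The bird and pliers have not moved.

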